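# Fit the weighing cup to the counting scale, stack the parts cups on it and tare

### The job

Take the dust cap off the cup holder on the counting scale and lay it flat in the aluminium tray, then work the weighing cup down into the holder, twisting it to beat the drag of the spring balls, until it sits fully home on the holder's floor; never press so hard that the scale is overloaded. After that nest all the loose parts cups one on another, upright and fully down, in the mouth of the weighing cup, and only then press the white tare button right down and let it go. Leave the other things on the bench where they are.

Things in the scene. Friction and masses are not known exactly. Their poses are not given: they have to be found in the camera images.
- scale: Grey counting scale fixed on the bench, 240 mm (its x) by 180 mm (its y), case top 50 mm above the bench. Origin on the bench under the middle of the case, z up. The cup holder stands on the sprung steel pan at x = +45 mm, y = 0 of this frame; display and white tare button are on the case at its -x end.
- holder_floor (a point): Centre of the inner floor of the aluminium cup holder on the scale's pan, 75 mm above the bench unloaded; axes as the scale's, z up. The holder is a ring 34 mm high from this floor, bore 59 mm, outside 80 mm. Four rubber-faced spring balls, centred 22 mm above the floor, close the bore to 49 mm and clamp what is pushed in. It does not turn; it sinks with the pan.
- holder_rim (a point): Centre of the holder's mouth, 34 mm above its floor. Pushed straight in, the weighing cup jams part-way: over its last 20 mm it drags with more than the 25 N the scale bears. While it is turned (1 to 2 N m) it sinks under 5 to 10 N, if it sinks at under a quarter of its collar's rim speed. Turning to and fro works as well as one way.
- pan (a joint): How far the scale's pan and holder have sunk, m: 0 unloaded, about 0.4 mm per newton of downward load, damped. Stops hard at 13 mm; more than 10 mm (about 25 N) overloads the scale.
- tare_top (a point): Centre of the top face of the white round tare push button on the scale's case, 28 mm across, 68 mm above the bench; pressed straight down, travel 6 mm, about 5 N.
- tare (a joint): Travel of the tare button, m: 0 released, 0.006 fully down; springs back.
- cap_knob (a point): Middle of the knob of the black plastic dust cap lying loose on the holder's mouth. Knob: upright cylinder 26 mm across, 30 mm high (this point 15 mm below its top), on a disc 80 mm across, 8 mm thick, with a plug 44 mm across, 8 mm deep beneath (not gripped by the balls; lifts straight off). This point is 31 mm above the plug's underside. 80 g. z up.
- tray_floor (a point): Centre of the floor of the shallow square aluminium tray fixed on the bench, 130 by 130 mm outside, rim 12 mm high, wall and floor 4 mm; this point 4 mm above the bench; x and y along its sides.
- vessel_mid (a point): Weighing cup, steel, 72 mm tall, 300 g, upright on the bench. Round foot 46 mm high, 54 mm across, its lowest 14 mm tapering to 48 mm; above it a 12-sided collar 26 mm high, 63 to 65 mm outside, 57 mm inside. This point: on the axis, 36 mm above the underside; z up. Fully home it is 36 mm above the holder floor, the collar's lower edge 12 mm above the holder's rim.
- cup1_mid (a point): First parts cup, steel, upright on the bench, or absent (None). 50 mm tall, 90 g: foot 24 mm high (44 mm across below, 52 mm above), then a 12-sided collar 26 mm high, 63 to 65 mm outside, 57 mm inside. This point: on the axis, 25 mm above the underside; z up. Stacking: the foot goes into the collar below, the collar rests on that collar's rim; each cup adds 26 mm.
- cup2_mid (a point): Second parts cup, same as the first (or absent: None), point half-way up its axis. The weighing cup's mouth takes a parts cup just as a parts cup's mouth does: the first one nested has its underside 48 mm, and this point 73 mm, above the holder floor; the next 26 mm higher, and so on.
- cup3_mid (a point): Third parts cup, same as the first (or absent: None), point half-way up its axis.
- cup4_mid (a point): Fourth parts cup, same as the first (or absent: None), point half-way up its axis.
- spool: Bystander, leave alone: blue solder spool standing up, 56 mm across, 50 mm high. Origin under its middle.
- flux_jar: Bystander, leave alone: small jar with green lid, 48 mm across, 45 mm high. Origin under its middle.
- paste_tin: Bystander, leave alone: low yellow tin, 60 mm across, 30 mm high. Origin under its middle.
- driver: Bystander, leave alone: screwdriver lying down, 160 mm long. Origin at its middle.
- multimeter: Bystander, leave alone: blue multimeter lying on its back, 160 by 80 by 34 mm. Origin at its middle.
- tweezers: Bystander, leave alone: dark steel tweezers lying down, 120 mm long. Origin at its middle.
- marker: Bystander, leave alone: yellow marker pen lying down, 130 mm long. Origin at its middle.
Things that resemble listed ones, but are neither listed nor needed, are in the scene too. Leave any red or yellow look-alike of the part that bears cup2_mid alone.

How it is judged:
On the way, in this order (a step that is already met when the one before it is completed fails the run):
1. the weighing cup sits fully home in the holder (z of vessel_mid in the frame of holder_floor below 0.0385 m and horizontal distance between vessel_mid and holder_floor below 0.005 m and angle between vessel_mid's own z axis and vertical below 0.08 rad), for 0.2 s.
2. every parts cup that is present is nested fully down in the stack on the weighing cup, released (all of step 1 and horizontal distance between each of cup1_mid, cup2_mid, cup3_mid, cup4_mid and holder_floor below 0.008 m and angle between each of cup1_mid, cup2_mid, cup3_mid, cup4_mid's own z axis and vertical below 0.08 rad and (z of cup1_mid in the frame of holder_floor between 0.069 and 0.077 m or z of cup1_mid in the frame of holder_floor between 0.095 and 0.103 m or z of cup1_mid in the frame of holder_floor between 0.121 and 0.129 m or z of cup1_mid in the frame of holder_floor between 0.147 and 0.155 m) and (z of cup2_mid in the frame of holder_floor between 0.069 and 0.077 m or z of cup2_mid in the frame of holder_floor between 0.095 and 0.103 m or z of cup2_mid in the frame of holder_floor between 0.121 and 0.129 m or z of cup2_mid in the frame of holder_floor between 0.147 and 0.155 m) and (z of cup3_mid in the frame of holder_floor between 0.069 and 0.077 m or z of cup3_mid in the frame of holder_floor between 0.095 and 0.103 m or z of cup3_mid in the frame of holder_floor between 0.121 and 0.129 m or z of cup3_mid in the frame of holder_floor between 0.147 and 0.155 m) and (z of cup4_mid in the frame of holder_floor between 0.069 and 0.077 m or z of cup4_mid in the frame of holder_floor between 0.095 and 0.103 m or z of cup4_mid in the frame of holder_floor between 0.121 and 0.129 m or z of cup4_mid in the frame of holder_floor between 0.147 and 0.155 m) and contact force between the fingers and anything else below 0.2 N), for 0.3 s.
3. the tare button is pressed down (all of step 1 and value of joint tare above 0.0048 m and horizontal distance between each of cup1_mid, cup2_mid, cup3_mid, cup4_mid and holder_floor below 0.008 m and angle between each of cup1_mid, cup2_mid, cup3_mid, cup4_mid's own z axis and vertical below 0.08 rad and (z of cup1_mid in the frame of holder_floor between 0.069 and 0.077 m or z of cup1_mid in the frame of holder_floor between 0.095 and 0.103 m or z of cup1_mid in the frame of holder_floor between 0.121 and 0.129 m or z of cup1_mid in the frame of holder_floor between 0.147 and 0.155 m) and (z of cup2_mid in the frame of holder_floor between 0.069 and 0.077 m or z of cup2_mid in the frame of holder_floor between 0.095 and 0.103 m or z of cup2_mid in the frame of holder_floor between 0.121 and 0.129 m or z of cup2_mid in the frame of holder_floor between 0.147 and 0.155 m) and (z of cup3_mid in the frame of holder_floor between 0.069 and 0.077 m or z of cup3_mid in the frame of holder_floor between 0.095 and 0.103 m or z of cup3_mid in the frame of holder_floor between 0.121 and 0.129 m or z of cup3_mid in the frame of holder_floor between 0.147 and 0.155 m) and (z of cup4_mid in the frame of holder_floor between 0.069 and 0.077 m or z of cup4_mid in the frame of holder_floor between 0.095 and 0.103 m or z of cup4_mid in the frame of holder_floor between 0.121 and 0.129 m or z of cup4_mid in the frame of holder_floor between 0.147 and 0.155 m)), for 0.05 s.
At the end, for the whole second after the job is handed in: Weighing cup within 2.5 mm of the holder floor; every parts cup present nested on it, within 8 mm of the axis and 4 mm of a full nesting height (26 mm steps); cups upright within 0.08 rad; cap flat in the tray (within 42 mm of its middle each way); button released, all at rest (all of step 1 and horizontal distance between each of cup1_mid, cup2_mid, cup3_mid, cup4_mid and holder_floor below 0.008 m and angle between each of cup1_mid, cup2_mid, cup3_mid, cup4_mid's own z axis and vertical below 0.08 rad and (z of cup1_mid in the frame of holder_floor between 0.069 and 0.077 m or z of cup1_mid in the frame of holder_floor between 0.095 and 0.103 m or z of cup1_mid in the frame of holder_floor between 0.121 and 0.129 m or z of cup1_mid in the frame of holder_floor between 0.147 and 0.155 m) and (z of cup2_mid in the frame of holder_floor between 0.069 and 0.077 m or z of cup2_mid in the frame of holder_floor between 0.095 and 0.103 m or z of cup2_mid in the frame of holder_floor between 0.121 and 0.129 m or z of cup2_mid in the frame of holder_floor between 0.147 and 0.155 m) and (z of cup3_mid in the frame of holder_floor between 0.069 and 0.077 m or z of cup3_mid in the frame of holder_floor between 0.095 and 0.103 m or z of cup3_mid in the frame of holder_floor between 0.121 and 0.129 m or z of cup3_mid in the frame of holder_floor between 0.147 and 0.155 m) and (z of cup4_mid in the frame of holder_floor between 0.069 and 0.077 m or z of cup4_mid in the frame of holder_floor between 0.095 and 0.103 m or z of cup4_mid in the frame of holder_floor between 0.121 and 0.129 m or z of cup4_mid in the frame of holder_floor between 0.147 and 0.155 m) and x of cap_knob in the frame of tray_floor between -0.042 and 0.042 m and y of cap_knob in the frame of tray_floor between -0.042 and 0.042 m and height (world z) of cap_knob below 0.04 m and angle between cap_knob's own z axis and vertical below 0.1 rad and linear speed of each of vessel, cap, cup1, cup2, cup3, cup4 below 0.02 m/s and value of joint tare below 0.0015 m); the robot touches nothing.
It fails at once if the scale is overloaded: its pan is pressed down more than 10 mm (value of joint pan above 0.01 m).
It fails at once if a bystander is moved by more than 30 mm (distance of any of spool, flux_jar, paste_tin, driver, multimeter, tweezers, marker from where it was at the start of the episode above 0.03 m).
Of cup1, cup2, cup3, cup4 only 2 to 4 are there at a start; the rules pass over those that are not, and their reading is None.
At some moment in a run one of vessel, cup1, cup2, cup3, cup4 may be knocked a few centimetres aside while the robot is not near it.
It also fails if it takes over 210 s, if anything falls off the work surface, if the arm or the gripper's body presses on something with over 40 N, if the wrist force passes 120 N, or if a joint passes its speed limit or range.

### The arm

A 6-joint arm with a two-finger parallel gripper is mounted at the origin on the work surface. World frame = base frame: x ahead of the robot, y to its left, z up, the work surface at z = 0. Lengths are in m, angles in rad, forces in N, time in s.
With the tool pointing down it reaches from about 0.35 to 0.725 m from the base axis. Payload 6 kg.
Tool frame: the origin (TCP) lies on the centre line of the jaws, within the pads' length; the fingertips stand 11 mm ahead of it and the grasp point (between the pads) lies 8 mm behind it; z points along the fingers, y is the line along which they close (so a half turn about z gives the same grasp; the last joint's range is limited). The gripper opens to 85 mm and grips with 20 to 120 N. Pads are 22 mm wide; open, the fingers measure 114 mm over their backs; the gripper's body (76 mm by 85 mm) begins 54 mm behind the grasp point. The pads swing forward as they close: fully open they stand 13 mm farther back than shut.
Start: joints at [-0.956, 0.04, 0.085, 0, -1.615, -0.334], TCP at [0.166, -0.576, 0.242] pointing down, gripper open.
Joint ranges: [-2.56, 2.56], [-1.29, 2.01], [-1.08, 1.49], [-3.29, 1.98], [-2.81, -0.18], [-2.99, 2.99]. Speed limits (rad/s): [2.57, 2.57, 3.01, 3.14, 3.14, 3.14].

### API

Orientations are given as a rotation vector (axis times angle).
In Python, from cell import sense, snapshot, get_calibration, job gives the robot as it stands.
- The arm moves only by the tool send_rows, never from a script. Its argument "moves" is text: rows parted by semicolons, each of 6 numbers parted by spaces: the shift along the tool's x, y, z in cm, then the turn, a rotation vector about the tool's x, y, z in rad. A call has exactly 5 rows; each row is the pose to reach, as a shift and turn from the pose commanded when the call began, along the tool's axes at that moment; what a row does not reach only later rows make up. A row lasts 1/10 s, in which the tool goes at most 50 mm and 8.59 degrees, less where a joint would pass 70% of its speed; a pose out of reach is approached as far as the arm can. A call with a gripper value outside its range is refused whole. "jaw" is the finger opening in cm, from 0 to 8.54, set as the call begins (left out, the last holds). The fingers move at their own pace and stop on an object; the grip force is fixed at half the most. Time passes only in rows, so rows that repeat a pose let the fingers close, or fill a call up. It gives the time, the measured TCP pose, the force, the opening and the grip force at its end, in the units of the state.
- sense(): the state, without advancing time (a new reading comes with each control period).
- snapshot(name): name is "scene" or "side" or "wrist"; returns the picture (384x512x3 uint8, blue, green, red); there is no depth.
- get_calibration(name): a dict with "camera_matrix" (3x3 intrinsics, pixels), "world_to_cam" (4x4, takes a point from world to camera coordinates). Camera axes: x right, y down, z forward; pixel columns grow to the right and rows downward; lengths in m; the calibration is good to about 2 mm. The wrist camera is an equidistant fisheye: a pixel r from the principal point sees the ray r / f radians off the axis. A picture is of the moment at which its call begins: read the wrist's pose just before it. get_calibration takes no time and is no camera call; for the wrist camera it gives the pose at the moment of the call.
- job.close_job(): hands the job in; it is judged then, once.
The state is a dict: "time": time; "q": joint angles; "qd": joint speeds; "joint_torque": joint torques, N m; "tcp_pos": TCP position; "eef_rot": TCP orientation; "wrist_force": force on the tool from outside, world axes, zero at the start; "torque": the same for the moment, N m; "finger_gap": finger opening in m; "finger_force": force on a finger pad.
Only numpy, scipy, OpenCV 4.12 (cv2) and the standard library are available. Lean on these libraries where they do the work, as an engineer would, in place of code of your own. Each camera call takes 0.05 s, during which the arm holds its last target. There are 200 camera calls.

## Working session

There is one attempt and no reset: what is moved stays moved. The work goes in short steps, Python scripts to look and compute and a tool call to move; the robot and the scene stay as the last step left them, time stands still between calls to the robot, and variables do not carry over. Pictures are saved under pics/ and viewed, at most 14 in all, crops included, and the job is handed in when it is done.

Besides the shell and the picture viewer there is one more tool, called after "Request:" as name(argument=value, ...) on one line, values as JSON. send_rows: Moves the arm, as the interface text tells. Its arguments: {"type":"object","properties":{"moves":{"type":"string"},"jaw":{"type":"number"}},"required":["moves"]}

```bash
mkdir -p pics; ls
python3 - <<'E'
from cell import *
import cv2,numpy as np
s=sense();print(s)
for n in("scene","side","wrist"):
    im=snapshot(n);cv2.imwrite(f"pics/{n}0.png",im)
    if n!="wrist":cv2.imwrite(f"pics/{n}0b.png",cv2.resize(im,(800,600),interpolation=cv2.INTER_CUBIC))
    c=get_calibration(n);print(n,c["camera_matrix"].tolist(),np.round(c["world_to_cam"],3).tolist())
E
```

```text
pics
{'time': 0.0, 'q': array([-9.56302766e-01,  4.08282674e-02,  8.37799264e-02, -4.83202110e-04,
       -1.61547275e+00, -3.33695336e-01]), 'qd': array([ 0.00044756, -0.00028075,  0.00073364, -0.00065101, -0.00061845,
        0.00041106]), 'joint_torque': array([-3.10839550e-04, -3.68218625e+01,  3.47417915e+01,  6.93211868e+00,
       -5.34641920e-03, -2.28862314e-05]), 'tcp_pos': array([ 0.16627188, -0.57617882,  0.24124868]), 'eef_rot': array([ 4.39611828e-01, -3.11031984e+00, -2.75631347e-03]), 'wrist_force': array([-0.34946682, -0.1067307 ,  0.31338444]), 'torque': array([-0.05170751, -0.03776311, -0.00015332]), 'finger_force': 0.0, 'finger_gap': 0.08521753529401001}
scene [[403.2793446866412, 0.0, 251.6991667329101], [0.0, 403.2793446866412, 183.2960318883771], [0.0, 0.0, 1.0]] [[-0.8, 0.599, -0.003, 0.444], [0.312, 0.411, -0.857, -0.074], [-0.512, -0.687, -0.516, 1.506], [0.0, 0.0, 0.0, 1.0]]
side [[382.2515145001627, 0.0, 249.9078458623106], [0.0, 382.2515145001627, 189.73934185458597], [0.0, 0.0, 1.0]] [[0.962, -0.271, -0.019, -0.562], [-0.207, -0.683, -0.7, 0.171], [0.177, 0.678, -0.714, 0.98], [0.0, 0.0, 0.0, 1.0]]
wrist [[297.3186396354542, 0.0, 255.25443930154233], [0.0, 297.3186396354542, 194.94046662818045], [0.0, 0.0, 1.0]] [[-0.275, 0.961, 0.002, 0.599], [0.926, 0.265, 0.27, -0.037], [0.259, 0.076, -0.963, 0.378], [0.0, 0.0, 0.0, 1.0]]
```

View pics/scene0b.png

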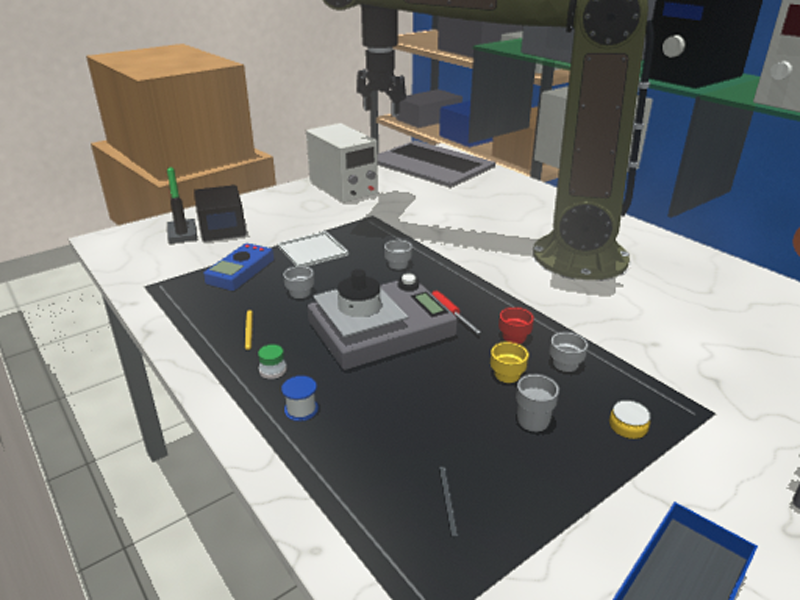

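View pics/side0b.png

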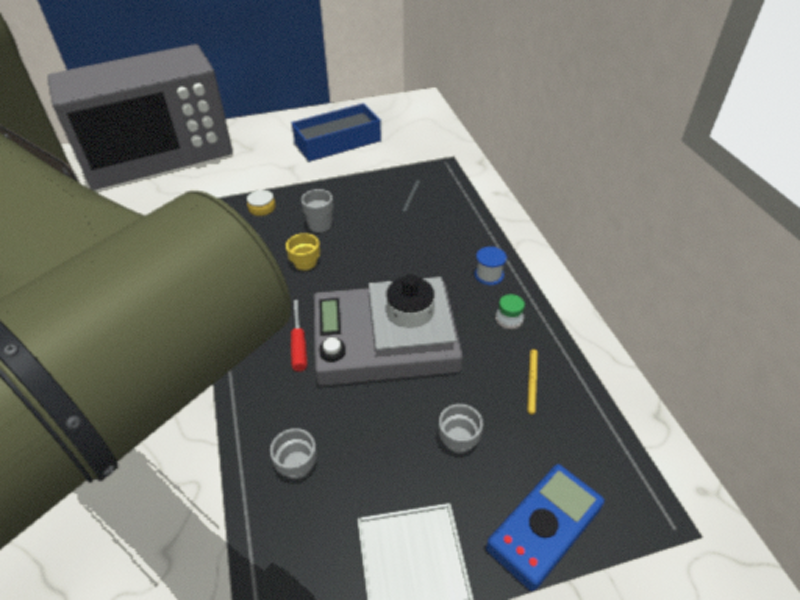

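Scene (800x600 px). Steel parts-cup candidates are at (398,253), (298,280) and (568,350). The red cup (516,322) and yellow cup (510,360) are look-alikes to leave. The tall weighing cup is at (537,402), the cap knob at (359,280), the tray at (313,248) and the tare button at (409,280). The side view confirms two of the cups, at (294,453) and (461,428).

```bash
cat > h.py <<'E'
from cell import *
import cv2,numpy as np
from scipy.spatial.transform import Rotation as R
def ray(c,u,v,fish=False):
    K=c["camera_matrix"];T=c["world_to_cam"]
    a=np.array([(u-K[0][2])/K[0][0],(v-K[1][2])/K[1][1]])
    if fish:
        t=np.hypot(*a);d=np.r_[a/t*np.sin(t),np.cos(t)]if t>1e-9 else np.array([0,0,1.])
    else:d=np.r_[a,1]
    Rm=T[:3,:3];o=-Rm.T@T[:3,3];return o,Rm.T@d
def at(c,u,v,z,fish=False):
    o,d=ray(c,u,v,fish);return (o+d*(z-o[2])/d[2])[:2]
def proj(c,P,fish=False):
    T=c["world_to_cam"];K=c["camera_matrix"];p=T[:3,:3]@P+T[:3,3]
    if fish:
        r=np.hypot(p[0],p[1]);t=np.arctan2(r,p[2]);a=p[:2]/r*t
    else:a=p[:2]/p[2]
    return np.array([a[0]*K[0][0]+K[0][2],a[1]*K[1][1]+K[1][2]])
def rel(x,y,z,yaw):
    """row (cm, rad) from the present pose to tool-down pose; yaw=direction of tool y in world, mod pi"""
    s=sense();R0=R.from_rotvec(s["eef_rot"]);out=[]
    for k in(0,np.pi):
        Y=np.array([np.cos(yaw+k),np.sin(yaw+k),0]);Z=np.array([0,0,-1.])
        R1=R.from_matrix(np.c_[np.cross(Y,Z),Y,Z]);out.append((R0.inv()*R1).as_rotvec())
    r=min(out,key=np.linalg.norm)
    d=R0.inv().apply(np.array([x,y,z])-s["tcp_pos"])*100
    return np.round(np.r_[d,r],3).tolist()
E
python3 - <<'E'
from h import *
S=get_calibration("scene");D=get_calibration("side");k=.64
q=lambda c,u,v,z:np.round(at(c,u*k,v*k,z),3)
print("cupA",q(S,398,244,.05),q(D,293,446,.05))
print("cupB",q(S,298,271,.05),q(D,460,419,.05))
print("cupC",q(S,569,340,.05))
print("ves",q(S,537,384,.072),q(D,317,198,.072))
print("red",q(S,516,313,.05),"yel",q(S,510,350,.05),q(D,303,243,.05))
print("knob top",q(S,359,273,.147),q(D,410,280,.147))
print("tare",q(S,409,278,.068),q(D,332,343,.068))
print("traycorners",[q(S,*p,.012) for p in((278,246),(314,233),(348,248),(308,265))])
print("case top side",[q(D,*p,.05) for p in((315,293),(317,374),(460,361))])
print("case top scene",[q(S,*p,.05) for p in((311,307),(348,355),(456,317))])
E
```

```text
cupA [ 0.367 -0.232] [ 0.375 -0.228]
cupB [ 0.613 -0.261] [ 0.62  -0.253]
cupC [0.35  0.252]
ves [0.509 0.317] [0.517 0.318]
red [0.362 0.134] yel [0.456 0.209] [0.466 0.211]
knob top [ 0.607 -0.033] [ 0.606 -0.045]
tare [ 0.462 -0.07 ] [ 0.467 -0.071]
traycorners [array([ 0.561, -0.458]), array([ 0.455, -0.467]), array([ 0.431, -0.347]), array([ 0.551, -0.332])]
case top side [array([0.463, 0.068]), array([ 0.432, -0.111]), array([ 0.658, -0.151])]
case top scene [array([ 0.663, -0.121]), array([0.69, 0.05]), array([0.462, 0.075])]
```

Run:
```python
from h import *
print(rel(.60,-.12,.24,0.0), rel(.60,-.12,.24,-.15))
```

```text
[-54.318, 31.82, 0.19, 0.001, 0.001, -1.29] [-54.318, 31.82, 0.19, 0.001, 0.001, -1.14]
```

Request:
send_rows(moves="-4.3 2.5 0 0 0 0; -8.6 5 0 0 0 0; -12.9 7.5 0 0 0 0; -17.2 10 0 0 0 0; -18.1 10.6 0 0 0 0")

```text
time: 0.65
tcp_pos: [0.3134, -0.4216, 0.2422]
eef_rot: [-0.446, 3.109, 0.001]
wrist_force: [-0.1, -0.7, -0.3]
finger_gap: 0.0854
finger_force: 0.0
```

Request:
send_rows(moves="-4.3 2.5 0 0 0 0; -8.6 5 0 0 0 0; -12.9 7.5 0 0 0 0; -17.2 10 0 0 0 0; -18.1 10.6 0 0 0 0")

```text
time: 1.15
tcp_pos: [0.4575, -0.2695, 0.2414]
eef_rot: [0.445, -3.109, -0.002]
wrist_force: [-0.3, 0.1, -0.2]
finger_gap: 0.0851
finger_force: 0.0
```

Request:
send_rows(moves="-4.3 2.5 0 0 0 -0.13; -8.6 5 0 0 0 -0.26; -12.9 7.5 0 0 0 -0.39; -17.2 10 0 0 0 -0.52; -18.1 10.6 0 0 0 -0.65")

```text
time: 1.65
tcp_pos: [0.6018, -0.1176, 0.2402]
eef_rot: [1.42, -2.8, -0.003]
wrist_force: [-0.3, -0.3, -0.3]
finger_gap: 0.0853
finger_force: 0.0
```

Request:
send_rows(moves="0 0 0 0 0 -0.13; 0 0 0 0 0 -0.26; 0 0 0 0 0 -0.39; 0 0 0 0 0 -0.52; 0 0 0 0 0 -0.64")

```text
time: 2.15
tcp_pos: [0.5997, -0.1212, 0.2419]
eef_rot: [2.226, -2.216, -0.001]
wrist_force: [-0.6, -0.3, 0.4]
finger_gap: 0.0852
finger_force: 0.0
```

Run:
```python
from h import *
s=sense();print(s["time"],s["tcp_pos"],s["q"])
c=get_calibration("wrist");im=snapshot("wrist")
cv2.imwrite("pics/w1.png",cv2.resize(im,(800,600),interpolation=cv2.INTER_CUBIC))
for P in((.607,-.037,.147),(.464,-.07,.068),(.616,-.257,.05)):print(proj(c,np.array(P),True)/.64)
```

```text
2.15 [ 0.59969298 -0.12123012  0.2419296 ] [ 1.27495615e-01  7.21783398e-02  1.17482647e-01 -7.74191141e-06
 -1.61688174e+00 -1.22913525e-01]
[386.29706604 451.87415041]
[581.6188648  347.96984981]
[376.0025869   81.03183064]
```

View pics/w1.png

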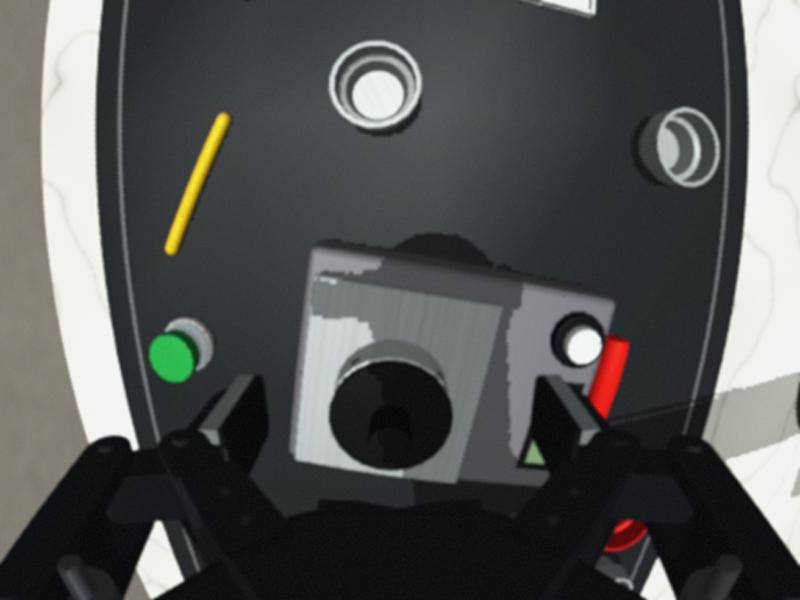

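Wrist view: cap disc centre at about (391,412), tare button at (583,345), cup B mouth at (376,86) and cup A mouth at (689,146). The scale's case edges are also visible.

Run:
```python
from h import *
c=get_calibration("wrist");q=lambda u,v,z:np.round(at(c,u*.64,v*.64,z,True),4)
print("cap",q(391,413,.117),"edges",q(330,413,.117),q(452,413,.117),q(391,356,.117),q(391,468,.117))
print("tare",q(583,345,.068));print("B",q(376,86,.05),"A",q(689,146,.05))
print("case",q(313,246,.05),q(615,301,.05),q(293,455,.05))
print(rel(.607,-.037,.2,0))
```

```text
cap [ 0.6043 -0.0464] edges [ 0.6428 -0.0455] [ 0.566  -0.0464] [ 0.6044 -0.0851] [ 0.6043 -0.0036]
tare [ 0.4629 -0.0731]
B [ 0.6167 -0.2533] A [ 0.3731 -0.2292]
case [ 0.6611 -0.1407] [ 0.4316 -0.1023] [0.6881 0.0346]
[-8.412, -0.818, 4.193, 0.001, -0.0, 0.01]
```

Request:
send_rows(moves="-4 -0.3 0 0 0 0; -7.9 -0.6 0 0 0 0.01; -7.9 -0.6 4 0 0 0.01; -7.9 -0.6 8 0 0 0.01; -7.9 -0.6 10.7 0 0 0.01")

```text
time: 2.7
tcp_pos: [0.6046, -0.0416, 0.1318]
eef_rot: [2.206, -2.234, -0.004]
wrist_force: [0.1, -1.2, -0.2]
finger_gap: 0.0851
finger_force: 0.0
```

Request:
send_rows(moves="0 0 0 0 0 0; 0 0 0 0 0 0; 0 0 0 0 0 0; 0 0 0 0 0 0; 0 0 0 0 0 0", jaw=2)

```text
time: 3.2
tcp_pos: [0.6068, -0.0416, 0.1373]
eef_rot: [-2.208, 2.231, -0.003]
wrist_force: [0.7, -0.2, 2.1]
finger_gap: 0.0237
finger_force: 58.7
```

Request:
send_rows(moves="0 0 0 0 0 0; 0 0 0 0 0 0; 0 0 0 0 0 0; 0 0 0 0 0 0; 0 0 -1 0 0 0")

```text
time: 3.7
tcp_pos: [0.6045, -0.0412, 0.1434]
eef_rot: [2.208, -2.231, -0.006]
wrist_force: [-0.1, 0.7, -1.5]
finger_gap: 0.0239
finger_force: 58.8
```

Request:
send_rows(moves="0 0 -3 0 0 0; 0 0 -6 0 0 0; 4.7 1.4 -6 0 0 0; 9.4 2.8 -6 0 0 0; 14.1 4.2 -6 0 0 0")

```text
time: 4.2
tcp_pos: [0.5611, -0.1826, 0.2045]
eef_rot: [2.211, -2.23, -0.005]
wrist_force: [0.8, 0.8, -0.8]
finger_gap: 0.024
finger_force: 59.0
```

Request:
send_rows(moves="4.7 1.4 0 0 0 0; 9.4 2.8 0 0 0 0; 14.1 4.2 0 0 0 0; 18.8 5.6 0 0 0 0; 21.8 6.3 0 0 0 0")

```text
time: 4.7
tcp_pos: [0.495, -0.4014, 0.2041]
eef_rot: [2.208, -2.234, -0.006]
wrist_force: [0.2, -0.5, -0.5]
finger_gap: 0.0239
finger_force: 59.0
```

Run:
```python
from h import *
s=sense();print(s["tcp_pos"],s["finger_gap"])
c=get_calibration("wrist");im=snapshot("wrist");im2=snapshot("side")
cv2.imwrite("pics/w2.png",np.hstack([cv2.resize(im,(400,300)),cv2.resize(im2,(400,300))]))
print(rel(.50,-.401,.2,0))
```

```text
[ 0.49504642 -0.40140344  0.20412775] 0.0239028059993673
[-0.111, -0.518, 0.345, 0.004, 0.002, -0.015]
```

View pics/w2.png

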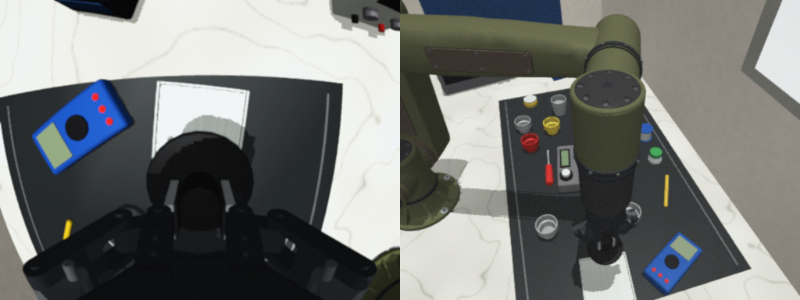

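The cap is held level. The tray's far corners in the wrist half are at (158,82) and (249,91) of 400x300.

Run:
```python
from h import *
c=get_calibration("wrist")
for u,v in((158,82),(249,91)):print(at(c,u*1.28,v*1.28,.012,True))
```

```text
[ 0.5504406  -0.48051091]
[ 0.42425615 -0.46621646]
```

Request:
send_rows(moves="0.5 0 4.5 0 0 0; 0.5 0 9 0 0 0; 0.5 0 13 0 0 0; 0.5 0 15.5 0 0 0; 0.5 0 16.4 0 0 0")

```text
time: 5.3
tcp_pos: [0.4952, -0.4029, 0.0402]
eef_rot: [2.209, -2.229, -0.01]
wrist_force: [-14.4, 15.7, 35.0]
finger_gap: 0.0243
finger_force: 65.8
```

Request:
send_rows(moves="0 0 0 0 0 0; 0 0 0.1 0 0 0; 0 0 0.1 0 0 0; 0 0 0.1 0 0 0; 0 0 0.1 0 0 0")

```text
time: 5.8
tcp_pos: [0.4974, -0.4043, 0.0403]
eef_rot: [-2.21, 2.232, 0.0]
wrist_force: [0.1, 0.2, -0.5]
finger_gap: 0.0237
finger_force: 62.3
```

Request:
send_rows(moves="0 0 0 0 0 0; 0 0 0 0 0 0; 0 0 0 0 0 0; 0 0 0 0 0 0; 0 0 -2 0 0 0", jaw=8.5)

```text
time: 6.3
tcp_pos: [0.4956, -0.4033, 0.057]
eef_rot: [2.209, -2.232, -0.009]
wrist_force: [0.4, 0.8, -0.8]
finger_gap: 0.0852
finger_force: 0.0
```

Request:
send_rows(moves="0 0 -4.5 0 0 0; 0 0 -9 0 0 0; 0 0 -12 0 0 0; 0 0 -16 0 0 0; -4 0 -20 0 0 0")

```text
time: 6.8
tcp_pos: [0.4968, -0.3708, 0.2565]
eef_rot: [2.205, -2.236, -0.001]
wrist_force: [1.3, -0.1, -0.2]
finger_gap: 0.0851
finger_force: 0.0
```

Run:
```python
from h import *
s=sense();print(s["tcp_pos"],s["finger_gap"],s["wrist_force"])
c=get_calibration("wrist");im=snapshot("wrist");im2=snapshot("side");im3=snapshot("scene")
np.save("w3.npy",c["world_to_cam"])
cv2.imwrite("pics/w3.png",np.vstack([cv2.resize(im[60:260,130:400],(800,592))]))
cv2.imwrite("pics/s3.png",im3);cv2.imwrite("pics/d3.png",im2)
```

```text
[ 0.49684236 -0.37082343  0.25654839] 0.08511902434233996 [ 1.2881059  -0.08853388 -0.17234338]
```

View pics/w3.png

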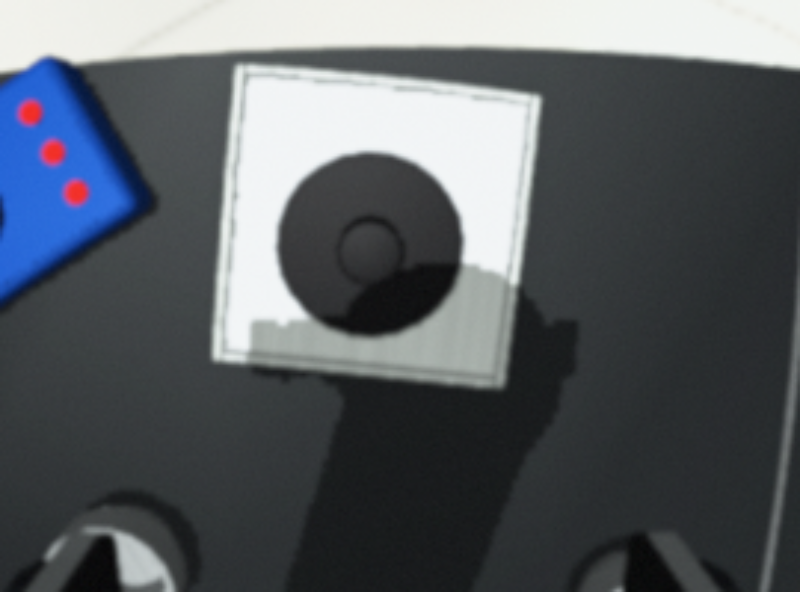

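Cap lies flat and centred in the tray. Next I go over the weighing cup.

Request:
send_rows(moves="-4.9 0 0 0 0 0; -9.8 0 0 0 0 0; -14.7 -0.3 0 0 0 0; -19.6 -0.3 0 0 0 0; -24.5 -0.3 0 0 0 0")

```text
time: 7.45
tcp_pos: [0.5025, -0.1224, 0.2546]
eef_rot: [2.209, -2.233, -0.002]
wrist_force: [0.4, 0.2, -0.5]
finger_gap: 0.0848
finger_force: 0.0
```

Request:
send_rows(moves="-4.9 0 0 0 0 0; -9.8 0 0 0 0 0; -14.7 -0.3 0 0 0 0; -19.6 -0.3 0 0 0 0; -24.5 -0.3 0 0 0 0")

```text
time: 7.95
tcp_pos: [0.508, 0.1227, 0.2549]
eef_rot: [2.21, -2.232, -0.001]
wrist_force: [2.1, 0.2, 0.2]
finger_gap: 0.0849
finger_force: 0.0
```

Request:
send_rows(moves="-4.9 0 0 0 0 0; -9.8 0 0 0 0 0; -14.7 -0.3 0 0 0 0; -18 -0.6 0 0 0 0; -18 -1 0 0 0 0")

```text
time: 8.45
tcp_pos: [0.5195, 0.3041, 0.2528]
eef_rot: [2.212, -2.226, -0.001]
wrist_force: [-1.1, -0.8, -0.3]
finger_gap: 0.085
finger_force: 0.0
```

Run:
```python
from h import *
s=sense();print(s["tcp_pos"],s["q"])
c=get_calibration("wrist");im=snapshot("wrist")
cv2.imwrite("pics/w4.png",cv2.resize(im,(800,600),interpolation=cv2.INTER_CUBIC))
```

```text
[0.51949525 0.30413399 0.2527785 ] [ 8.61451377e-01  5.04082290e-02  1.14873731e-01 -1.21311825e-03
 -1.63907319e+00 -8.67837572e-01]
```

View pics/w4.png

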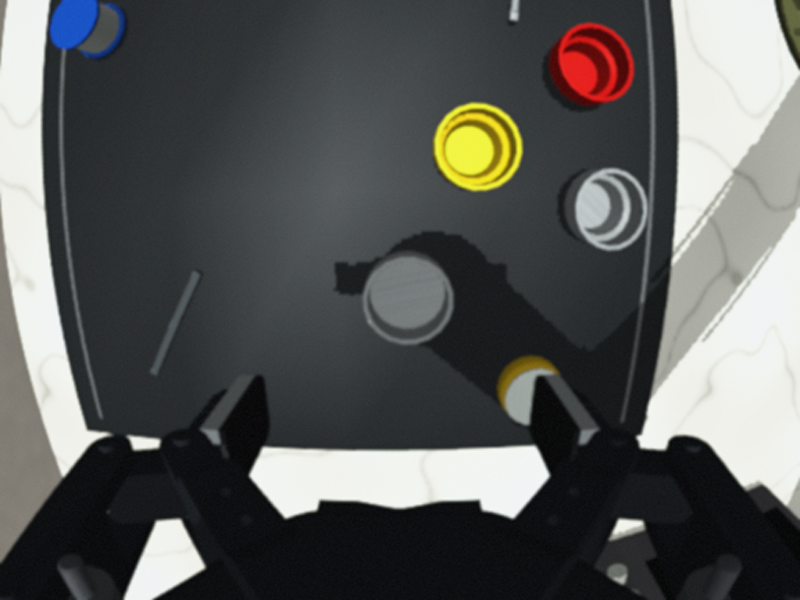

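Weighing-cup mouth centre is at (408,299), cup C mouth at (609,209), and the paste tin is near (533,390).

Run:
```python
from h import *
c=get_calibration("wrist");q=lambda u,v,z:np.round(at(c,u*.64,v*.64,z,True),4)
V=q(408,299,.072);print("V",V,q(363,299,.072),q(453,299,.072),"C",q(609,209,.05),"tin",q(528,395,.03),"yel",q(478,147,.05))
print(rel(*V,.055,0.0))
```

```text
V [0.5139 0.318 ] [0.5453 0.3177] [0.4824 0.3183] C [0.3579 0.2534] tin [0.4082 0.4169] yel [0.4626 0.2116]
[-1.616, 0.589, 19.824, 0.003, -0.002, -0.008]
```

Request:
send_rows(moves="-1.4 0.5 4.5 0 0 0; -1.4 0.5 9 0 0 0; -1.4 0.5 13.5 0 0 0; -1.4 0.5 17.5 0 0 0; -1.4 0.5 19.8 0 0 0")

```text
time: 9.0
tcp_pos: [0.514, 0.3123, 0.0531]
eef_rot: [2.205, -2.23, -0.001]
wrist_force: [-0.0, -0.3, -0.9]
finger_gap: 0.085
finger_force: 0.0
```

Request:
send_rows(moves="0 0 0 0 0 0; 0 0 0 0 0 0; 0 0 0 0 0 0; 0 0 0 0 0 0; 0 0 0 0 0 0", jaw=5.5)

```text
time: 9.5
tcp_pos: [0.5157, 0.3151, 0.0585]
eef_rot: [-2.209, 2.232, 0.001]
wrist_force: [-1.1, -0.1, -3.5]
finger_gap: 0.0624
finger_force: 66.0
```

Request:
send_rows(moves="0 0 0 0 0 0; 0 0 -1 0 0 0; 0 0 -2 0 0 0; 0 0 -4 0 0 0; 0 0 -8 0 0 0")

```text
time: 10.0
tcp_pos: [0.5141, 0.3139, 0.136]
eef_rot: [2.206, -2.229, -0.001]
wrist_force: [0.3, 0.2, -4.6]
finger_gap: 0.0627
finger_force: 66.9
```

Request:
send_rows(moves="0 0 -2 0 0 0; 0 0 -4 0 0 0; 0 0 -6 0 0 0; 0 0 -6 0 0 0; 0 0 -6 0 0 0")

```text
time: 10.5
tcp_pos: [0.5154, 0.3151, 0.198]
eef_rot: [-2.21, 2.232, 0.001]
wrist_force: [-0.2, -0.3, -4.9]
finger_gap: 0.0628
finger_force: 67.0
```

Run:
```python
from h import *
s=sense();print(s)
c=get_calibration("wrist");im=snapshot("wrist")
a=im;b=snapshot("scene");cv2.imwrite("pics/s5.png",b)
cv2.imwrite("pics/w5.png",np.hstack([cv2.resize(a,(400,300)),cv2.resize(b[60:300,150:470],(400,300))]))
```

```text
{'time': 10.5, 'q': array([ 8.79652783e-01,  4.95776448e-02,  1.44204787e-02, -5.54454550e-04,
       -1.53440420e+00, -8.89607567e-01]), 'qd': array([-0.00017469,  0.0194398 , -0.03497823, -0.01086673,  0.0038246 ,
        0.00121711]), 'joint_torque': array([-7.29414867e-02, -4.10169232e+01,  3.84155989e+01,  8.03531885e+00,
        3.10501491e-03, -5.11564740e-04]), 'tcp_pos': array([0.51541306, 0.31505339, 0.19801839]), 'eef_rot': array([-2.20950877e+00,  2.23165842e+00,  1.05788195e-03]), 'wrist_force': array([-0.15989595, -0.31874573, -4.93225788]), 'torque': array([-0.07725206,  0.01567891, -0.00285986]), 'finger_force': 67.01630007242784, 'finger_gap': 0.06282594219513733}
```

View pics/w5.png

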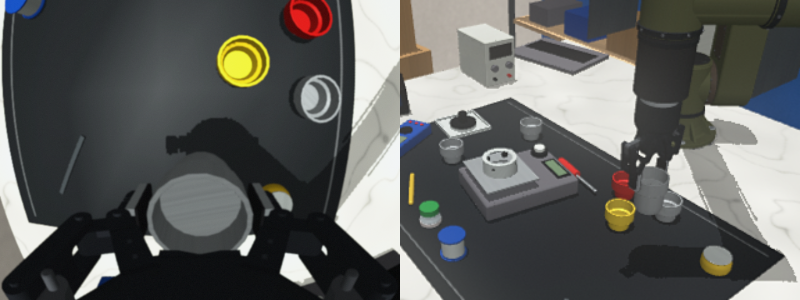

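Weighing cup is held (gap 62.8 mm), its mouth centred at about (201,218) in the left half. I move it short of the holder and look.

Request:
send_rows(moves="4.5 -1.7 -1 0 0 0; 9 -3.4 -2 0 0 0; 13.5 -5.1 -3 0 0 0; 18 -6.8 -4 0 0 0; 22.5 -8.5 -4 0 0 0")

```text
time: 11.1
tcp_pos: [0.5988, 0.0871, 0.2383]
eef_rot: [-2.21, 2.232, -0.001]
wrist_force: [1.6, 0.7, -3.5]
finger_gap: 0.0628
finger_force: 67.1
```

Request:
send_rows(moves="2 -0.4 0 0 0 0; 2 -0.4 0 0 0 0; 2 -0.4 0 0 0 0; 2 -0.4 0 0 0 0; 2 -0.4 0 0 0 0")

```text
time: 11.6
tcp_pos: [0.6017, 0.07, 0.2373]
eef_rot: [2.212, -2.231, -0.001]
wrist_force: [0.0, 0.9, -3.6]
finger_gap: 0.0629
finger_force: 67.1
```

Run:
```python
from h import *
P=[sense()["tcp_pos"]]
c=get_calibration("wrist");im=snapshot("wrist");P.append(sense()["tcp_pos"]);print(P)
import pickle;pickle.dump((c,P),open("w6.pkl","wb"))
cv2.imwrite("pics/w6.png",cv2.resize(im[100:340,96:416],(800,600),interpolation=cv2.INTER_CUBIC))
```

```text
[array([0.60173662, 0.07001036, 0.23728625]), array([0.60178064, 0.06997421, 0.23748863])]
```

View pics/w6.png

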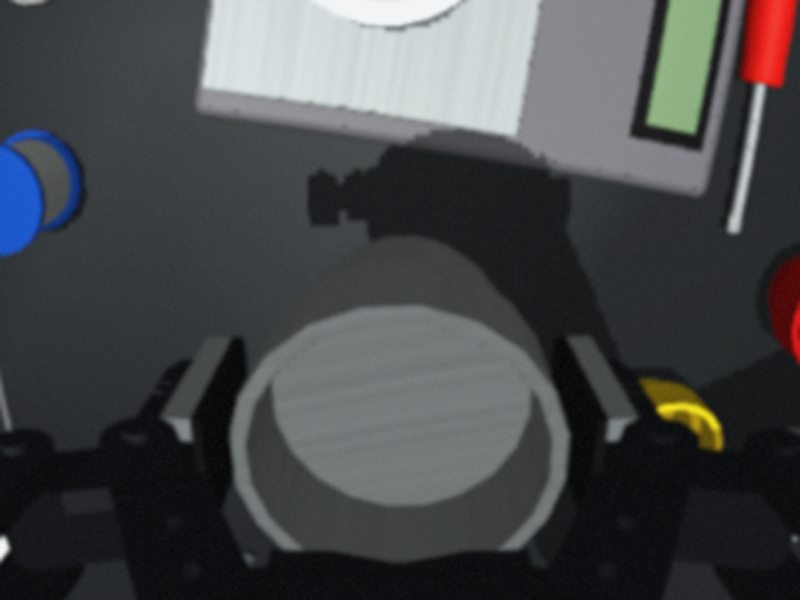

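Vessel rim spans u=231–570 (crop px) with its top edge at v=305. The case's near corners are at (198,108) and (705,193). The holder is cut off, so I look at the upper part.

Run:
```python
from h import *
c=get_calibration("wrist");im=snapshot("wrist");s=sense();print(s["tcp_pos"])
cv2.imwrite("pics/w7.png",cv2.resize(im[0:150,156:356],(800,600),interpolation=cv2.INTER_CUBIC))
q=lambda u,v,z:np.round(at(c,u,v,z,True),4)
z=s["tcp_pos"][2]+.017
print("rim",q(96+231/2.5,100+440/2.5,z),q(96+570/2.5,100+440/2.5,z),"top",q(96+400/2.5,100+305/2.5,z))
print("case",q(96+198/2.5,100+106/2.5,.05),q(96+705/2.5,100+193/2.5,.05))
```

```text
[0.60182445 0.06988935 0.2375429 ]
rim [0.6324 0.0723] [0.5709 0.0729] top [0.6015 0.046 ]
case [0.6897 0.0311] [0.4595 0.0719]
```

View pics/w7.png

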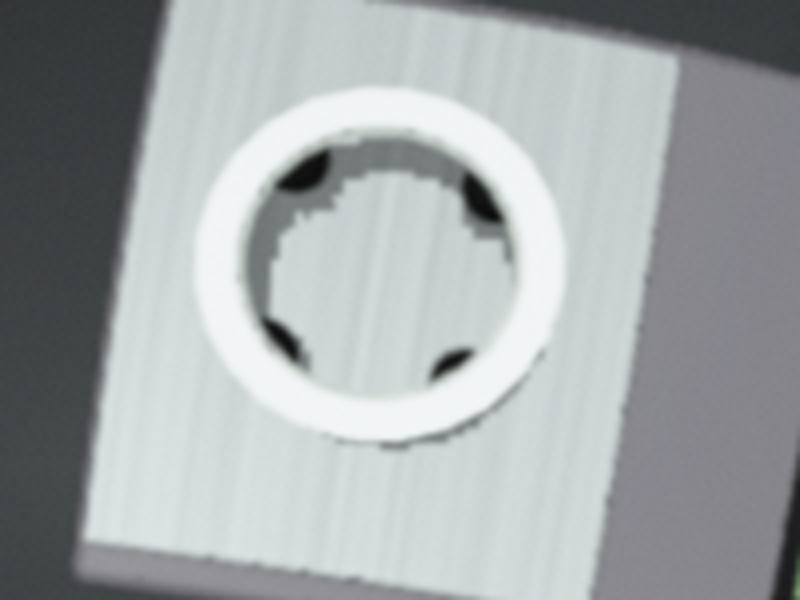

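Run:
```python
from h import *
from scipy.optimize import least_squares
c=get_calibration("wrist");s=sense();t=s["tcp_pos"]
print("holder",[np.round(at(c,156+u/4,v/4,.109,True),4) for u,v in((380.5,263.5),(194,263),(567,263),(380,86),(380,441))])
a=np.linspace(0,2*np.pi,181)
def ext(x,y,z,r):
    p=np.array([proj(c,np.array([x+r*np.cos(k),y+r*np.sin(k),z]),True) for k in a]);return np.array([p[:,0].min(),p[:,0].max(),p[:,1].min()])
o=np.array([96+231/2.5,96+570/2.5,100+305/2.5])
f=least_squares(lambda p:ext(*p,.032)-o,[.6017,.074,.254],diff_step=1e-4);print(t,f.x,f.x-t)
oh=np.array([156+194/4,156+567/4,86/4,441/4])
def exth(x,y):
    p=np.array([proj(c,np.array([x+.04*np.cos(k),y+.04*np.sin(k),.109]),True) for k in a]);return np.r_[p.min(0)[0],p.max(0)[0],p.min(0)[1],p.max(0)[1]]
f=least_squares(lambda p:exth(*p)-oh,[.604,-.041],diff_step=1e-4);print("holder fit",f.x,f.fun)
```

```text
holder [array([ 0.6046, -0.0398]), array([ 0.645 , -0.0415]), array([ 0.5643, -0.0403]), array([ 0.6043, -0.0809]), array([ 0.6051, -0.0007])]
[0.60182445 0.06988935 0.2375429 ] [0.6017637  0.07924045 0.25110353] [-6.07496875e-05  9.35109263e-03  1.35606241e-02]
holder fit [ 0.60468312 -0.04078791] [ 0.3953673  -0.39130217  0.1646622  -0.14761423]
```

Request:
send_rows(moves="4 -0.1 0 0 0 0; 8 -0.2 0 0 0 0; 11.6 -0.25 0 0 0 0; 11.6 -0.25 3.5 0 0 0; 11.6 -0.25 6.5 0 0 0")

```text
time: 12.2
tcp_pos: [0.6035, -0.0476, 0.1723]
eef_rot: [-2.208, 2.233, -0.001]
wrist_force: [0.0, 0.2, -5.3]
finger_gap: 0.0623
finger_force: 67.1
```

Request:
send_rows(moves="0 0 0 0 0 0; 0 0 0 0 0 0; 0 0 0 0 0 0; 0 0 0 0 0 0; 0 0 0 0 0 0")

```text
time: 12.7
tcp_pos: [0.6039, -0.0468, 0.1741]
eef_rot: [-2.21, 2.231, -0.002]
wrist_force: [-0.3, -0.1, -4.0]
finger_gap: 0.0629
finger_force: 67.7
```

Run:
```python
from h import *
s=sense();print(s["tcp_pos"],s["eef_rot"],s["wrist_force"],s["torque"])
S=get_calibration("scene");D=get_calibration("side")
a=snapshot("scene")[140:220,180:280];b=snapshot("side")[140:240,210:310]
cv2.imwrite("pics/s8.png",np.hstack([cv2.resize(a,(400,320),interpolation=3),cv2.resize(b,(400,400),interpolation=3)[:320]]))
z=s["tcp_pos"][2]
for nm,c,o in(("scene",S,(180,140)),("side",D,(210,140))):
  for p in((.6046,-.0408,.109),(.6046,-.0408,z-.057),(.6046,-.0408,z+.015)):print(nm,np.round((proj(c,np.array(p))-o)*4,1))
```

```text
[ 0.60388294 -0.04676473  0.1741425 ] [-2.20954279e+00  2.23072599e+00 -1.94283043e-03] [-0.28187539 -0.11227824 -3.97892361] [-0.0169551   0.0248025   0.01352892]
scene [197.2 179.1]
scene [196.8 169.5]
scene [193.5  81. ]
side [205.  195.3]
side [205.  186.4]
side [205.2 102.3]
```

View pics/s8.png

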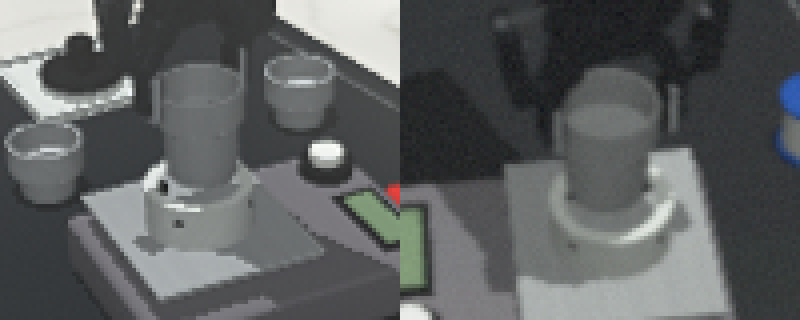

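Request:
send_rows(moves="0.25 -0.05 0.4 0 0 0; 0.25 -0.05 0.8 0 0 0; 0.25 -0.05 1.2 0 0 0; 0.25 -0.05 1.6 0 0 0; 0.25 -0.05 1.6 0 0 0")

```text
time: 13.3
tcp_pos: [0.6039, -0.0496, 0.1563]
eef_rot: [2.21, -2.232, 0.0]
wrist_force: [0.5, -0.0, -1.7]
finger_gap: 0.0627
finger_force: 68.0
```

Request:
send_rows(moves="0 0 0.2 0 0 0; 0 0 0.4 0 0 0; 0 0 0.6 0 0 0; 0 0 0.6 0 0 0; 0 0 0.6 0 0 0")

```text
time: 13.8
tcp_pos: [0.6047, -0.0495, 0.1518]
eef_rot: [-2.209, 2.231, -0.003]
wrist_force: [4.0, 1.2, 4.0]
finger_gap: 0.0627
finger_force: 68.3
```

Request:
send_rows(moves="0 0 0.1 0 0 0; 0 0 0.2 0 0 0; 0 0 0.3 0 0 0; 0 0 0.3 0 0 0; 0 0 0.3 0 0 0")

```text
time: 14.3
tcp_pos: [0.6048, -0.0498, 0.1492]
eef_rot: [-2.209, 2.231, -0.004]
wrist_force: [4.4, 0.4, 6.7]
finger_gap: 0.0629
finger_force: 68.7
```

Request:
send_rows(moves="-0.01 0.02 0 0 0 0.13; -0.03 0.13 0.05 0 0 0.26; -0.07 0.24 0.1 0 0 0.39; -0.12 0.35 0.15 0 0 0.52; -0.18 0.44 0.2 0 0 0.65")

```text
time: 14.8
tcp_pos: [0.5991, -0.0489, 0.145]
eef_rot: [1.373, -2.824, 0.002]
wrist_force: [3.7, -3.6, 0.4]
finger_gap: 0.0628
finger_force: 68.0
```

Request:
send_rows(moves="-0.01 -0.12 0.05 0 0 -0.13; -0.03 -0.23 0.1 0 0 -0.26; -0.07 -0.34 0.15 0 0 -0.39; -0.12 -0.45 0.2 0 0 -0.52; -0.18 -0.54 0.25 0 0 -0.65")

```text
time: 15.3
tcp_pos: [0.6046, -0.0494, 0.1425]
eef_rot: [2.216, -2.227, -0.002]
wrist_force: [3.7, 1.6, 1.6]
finger_gap: 0.0629
finger_force: 68.3
```

Run:
```python
from h import *
s=sense();print(s["tcp_pos"],R.from_rotvec(s["eef_rot"]).as_matrix().round(3).tolist(),s["wrist_force"],s["torque"],s["finger_gap"],s["q"])
```

```text
[ 0.60455293 -0.04942553  0.14246213] [[-0.005, -1.0, -0.001], [-1.0, 0.005, 0.001], [-0.001, 0.001, -1.0]] [3.72929269 1.64372175 1.58152913] [ 0.50747457 -1.34345372 -0.25753325] 0.06291131856177742 [ 2.47805795e-01  6.98724922e-02 -6.54443324e-02 -9.04657351e-04
 -1.43634941e+00 -2.52667915e-01]
```

Request:
send_rows(moves="-0.01 0.02 0.05 0 0 0.13; -0.03 0.13 0.1 0 0 0.26; -0.07 0.24 0.15 0 0 0.39; -0.12 0.35 0.2 0 0 0.52; -0.18 0.44 0.25 0 0 0.65")

```text
time: 15.8
tcp_pos: [0.6002, -0.0483, 0.1408]
eef_rot: [1.374, -2.824, 0.001]
wrist_force: [-0.1, -0.8, 2.9]
finger_gap: 0.0626
finger_force: 68.2
```

Request:
send_rows(moves="-0.01 -0.12 0.05 0 0 -0.13; -0.03 -0.23 0.1 0 0 -0.26; -0.07 -0.34 0.15 0 0 -0.39; -0.12 -0.45 0.2 0 0 -0.52; -0.18 -0.54 0.25 0 0 -0.65")

```text
time: 16.3
tcp_pos: [0.6057, -0.0497, 0.1384]
eef_rot: [-2.215, 2.228, 0.0]
wrist_force: [1.8, 2.1, 4.1]
finger_gap: 0.063
finger_force: 68.7
```

Run:
```python
from h import *
s=sense();print(s["tcp_pos"],s["wrist_force"],s["torque"],s["finger_gap"])
```

```text
[ 0.605719   -0.04970527  0.13835864] [1.8485128  2.12653718 4.09002915] [ 0.62808033 -0.51874817 -0.69320824] 0.06295992145464246
```

Request:
send_rows(moves="-0.01 0.12 0.05 0 0 0.13; -0.03 0.23 0.1 0 0 0.26; -0.07 0.34 0.15 0 0 0.39; -0.12 0.45 0.2 0 0 0.52; -0.18 0.54 0.25 0 0 0.65")

```text
time: 16.8
tcp_pos: [0.6003, -0.0485, 0.1358]
eef_rot: [1.375, -2.824, 0.002]
wrist_force: [3.4, -2.3, 2.3]
finger_gap: 0.0628
finger_force: 67.9
```

Request:
send_rows(moves="-0.01 -0.12 0.04 0 0 -0.13; -0.03 -0.23 0.08 0 0 -0.26; -0.07 -0.34 0.12 0 0 -0.39; -0.12 -0.45 0.16 0 0 -0.52; -0.18 -0.54 0.2 0 0 -0.65")

```text
time: 17.3
tcp_pos: [0.6055, -0.0496, 0.1328]
eef_rot: [2.214, -2.228, -0.002]
wrist_force: [3.7, 1.4, 0.1]
finger_gap: 0.0626
finger_force: 68.3
```

Run:
```python
from h import *
s=sense();print(s["tcp_pos"],s["wrist_force"],s["torque"],s["finger_gap"])
```

```text
[ 0.60548988 -0.04956914  0.13284497] [3.74102899 1.38035913 0.11145663] [ 0.68973969 -1.02754505 -0.66897545] 0.0625637063454665
```

Request:
send_rows(moves="-0.01 0.12 0.05 0 0 0.13; -0.03 0.23 0.1 0 0 0.26; -0.07 0.34 0.15 0 0 0.39; -0.12 0.45 0.2 0 0 0.52; -0.18 0.54 0.25 0 0 0.65")

```text
time: 17.8
tcp_pos: [0.6002, -0.0486, 0.1306]
eef_rot: [1.375, -2.823, 0.001]
wrist_force: [3.8, -2.5, -0.2]
finger_gap: 0.0626
finger_force: 67.7
```

Request:
send_rows(moves="-0.01 -0.12 0.04 0 0 -0.13; -0.03 -0.23 0.08 0 0 -0.26; -0.07 -0.34 0.12 0 0 -0.39; -0.12 -0.45 0.16 0 0 -0.52; -0.18 -0.54 0.2 0 0 -0.65")

```text
time: 18.3
tcp_pos: [0.6053, -0.05, 0.129]
eef_rot: [2.214, -2.228, -0.002]
wrist_force: [1.0, 1.6, 3.6]
finger_gap: 0.0628
finger_force: 68.7
```

Run:
```python
from h import *
s=sense();print(s["tcp_pos"],s["wrist_force"],s["torque"],s["finger_gap"])
```

```text
[ 0.60527283 -0.05001491  0.12895818] [0.9509189  1.58682746 3.63426309] [ 0.5838255  -0.49736245 -0.80038029] 0.06275423953386192
```

Request:
send_rows(moves="-0.01 0.12 0.04 0 0 0.13; -0.03 0.23 0.08 0 0 0.26; -0.07 0.34 0.12 0 0 0.39; -0.12 0.45 0.16 0 0 0.52; -0.18 0.54 0.2 0 0 0.65")

```text
time: 18.8
tcp_pos: [0.6008, -0.0481, 0.1281]
eef_rot: [-1.376, 2.823, -0.002]
wrist_force: [2.2, 0.4, 5.3]
finger_gap: 0.0628
finger_force: 68.2
```

Request:
send_rows(moves="-0.01 -0.12 0.03 0 0 -0.13; -0.03 -0.23 0.06 0 0 -0.26; -0.07 -0.34 0.09 0 0 -0.39; -0.12 -0.45 0.12 0 0 -0.52; -0.18 -0.54 0.15 0 0 -0.65")

```text
time: 19.3
tcp_pos: [0.6055, -0.0505, 0.127]
eef_rot: [2.214, -2.228, 0.001]
wrist_force: [-1.5, -1.0, 8.6]
finger_gap: 0.0627
finger_force: 69.2
```

Run:
```python
from h import *
s=sense();print(s["tcp_pos"],s["wrist_force"],s["torque"],s["finger_gap"])
```

```text
[ 0.60553165 -0.05048699  0.12697515] [-1.52003038 -0.97830072  8.59470353] [ 0.000921    0.42757532 -0.89120178] 0.0627105175797855
```

Request:
send_rows(moves="-0.01 0.12 0.03 0 0 0.13; -0.03 0.23 0.06 0 0 0.26; -0.07 0.34 0.09 0 0 0.39; -0.12 0.45 0.12 0 0 0.52; -0.18 0.54 0.12 0 0 0.65")

```text
time: 19.8
tcp_pos: [0.6012, -0.0479, 0.1267]
eef_rot: [-1.376, 2.821, -0.003]
wrist_force: [1.2, 1.3, 8.9]
finger_gap: 0.0625
finger_force: 68.5
```

Request:
send_rows(moves="-0.01 -0.12 0 0 0 -0.13; -0.03 -0.23 0 0 0 -0.26; -0.07 -0.34 0 0 0 -0.39; -0.12 -0.45 0 0 0 -0.52; -0.18 -0.54 0 0 0 -0.65")

```text
time: 20.3
tcp_pos: [0.6057, -0.0507, 0.1264]
eef_rot: [2.214, -2.228, 0.002]
wrist_force: [-1.0, -0.8, 8.9]
finger_gap: 0.0628
finger_force: 69.3
```

Run:
```python
from h import *
s=sense();print(s["tcp_pos"],s["wrist_force"],s["torque"],s["finger_gap"])
```

```text
[ 0.60566932 -0.05066423  0.12637337] [-0.99450489 -0.77079835  8.91099002] [ 0.12958668  0.294397   -0.77353801] 0.06278531110324002
```

Request:
send_rows(moves="0 0 -0.1 0 0 0; 0 0 -0.2 0 0 0; 0 0 -0.3 0 0 0; 0 0 -0.4 0 0 0; 0 0 -0.4 0 0 0")

```text
time: 20.8
tcp_pos: [0.6058, -0.0502, 0.1288]
eef_rot: [2.21, -2.232, 0.001]
wrist_force: [2.0, -1.2, 3.8]
finger_gap: 0.0629
finger_force: 68.2
```

Request:
send_rows(moves="0 0 0 0 0 0; 0 0 0 0 0 0; 0 0 0 0 0 0; 0 0 0 0 0 0; 0 0 0 0 0 0", jaw=8.5)

```text
time: 21.3
tcp_pos: [0.6055, -0.0498, 0.128]
eef_rot: [2.21, -2.232, -0.001]
wrist_force: [-0.4, 0.3, -0.4]
finger_gap: 0.0849
finger_force: 0.0
```

Request:
send_rows(moves="0 0 -3 0 0 0; 0 0 -7 0 0 0; 0 0 -12 0 0 0; -3.5 0 -15 0 0 0; -8 0 -15 0 0 0")

```text
time: 21.8
tcp_pos: [0.6079, 0.0294, 0.2852]
eef_rot: [-2.201, 2.231, -0.009]
wrist_force: [0.9, 0.1, 0.3]
finger_gap: 0.0852
finger_force: 0.0
```

Run:
```python
from h import *
s=sense();print(s["tcp_pos"],s["wrist_force"],s["q"])
c=get_calibration("wrist");im=snapshot("wrist");b=snapshot("scene");cv2.imwrite("pics/s9.png",b)
cv2.imwrite("pics/w9.png",np.hstack([cv2.resize(im,(400,300),interpolation=3),cv2.resize(b[140:215,180:280],(400,300),interpolation=3)]))
import pickle;pickle.dump(c,open("w9.pkl","wb"))
S=get_calibration("scene")
for z in(.147,.109,.121):print(z,(proj(S,np.array([.6046,-.0408,z]))-(180,140))*4)
# vessel visible collar lower edge .121
```

```text
[0.6078871  0.02941249 0.28522175] [0.89730677 0.10172337 0.29694585] [ 0.37847934  0.06351063  0.18632761  0.00236395 -1.68419312 -0.39175484]
0.147 [195.44337251 133.47928681]
0.109 [197.15976355 179.10735741]
0.121 [196.62400405 164.86487319]
```

View pics/w9.png

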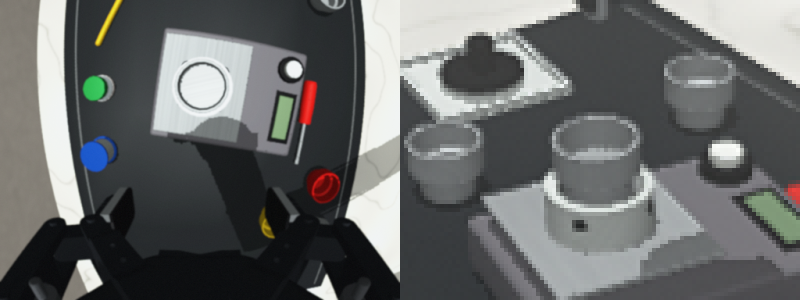

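Side-by-side view: the weighing cup sits deep in the holder, its rim at right-crop (596,139), which matches the home prediction. Cups A and B are unmoved. From here I use a circle-fit on rim edges to measure instead of viewing.

```bash
cat >> h.py <<'E'
def fit(name,x0,y0,z,r=.032,win=.02,ri=.0285,n=1):
    """position of a rim circle at height z by edge strength along outer+inner rim circles"""
    fish=name=="wrist";c=get_calibration(name);im=snapshot(name)
    g=cv2.GaussianBlur(cv2.cvtColor(im,cv2.COLOR_BGR2GRAY),(0,0),.8).astype(np.float32)
    m=np.hypot(cv2.Sobel(g,cv2.CV_32F,1,0),cv2.Sobel(g,cv2.CV_32F,0,1));m=np.minimum(m,120)
    a=np.linspace(0,2*np.pi,48,endpoint=False);C=np.c_[np.cos(a),np.sin(a)]
    def score(x,y):
        t=0
        for rr in(r,ri):
            p=np.array([proj(c,np.array([x+rr*k[0],y+rr*k[1],z]),fish) for k in C]).astype(np.float32)
            t+=cv2.remap(m,p[:,0].reshape(1,-1),p[:,1].reshape(1,-1),1).mean()
        return t
    bx,by=x0,y0
    for w,st in((win,.002),(.0025,.0005)):
        G=np.arange(-w,w+1e-9,st);best=max(((score(bx+i,by+j),bx+i,by+j) for i in G for j in G));bx,by=best[1:]
    return np.round(best,4)
E
python3 - <<'E'
from h import *
print(sense()["tcp_pos"],"vessel wrist",fit("wrist",.6046,-.0408,.147),"holder",fit("wrist",.6046,-.0408,.109,.04,.012,.0295))
for n in("scene","side"):
    print(n,"vessel",fit(n,.6046,-.0408,.147),"A",fit(n,.372,-.23,.05),"B",fit(n,.6167,-.2533,.05),"C",fit(n,.358,.253,.05) if n=="scene" else "")
E
```

```text
[0.60671052 0.03429811 0.27914038] vessel wrist [ 1.638687e+02  6.021000e-01 -4.030000e-02] holder [ 1.768818e+02  6.056000e-01 -4.180000e-02]
scene vessel [ 2.04608e+02  6.02100e-01 -4.53000e-02] A [185.6507   0.369   -0.2275] B [201.2616   0.6107  -0.2653] C [207.6512   0.357    0.254 ]
side vessel [ 2.056883e+02  6.056000e-01 -4.080000e-02] A [201.4536   0.374   -0.2455] B [203.9461   0.6167  -0.2553] C
```

Request:
send_rows(moves="4.9 -0.2 0 0 0 0; 9.8 -0.4 0 0 0 0; 14.7 -0.6 0 0 0 0; 19.6 -0.8 0 0 0 0; 24.5 -0.9 0 0 0 0")

```text
time: 22.85
tcp_pos: [0.6127, -0.2173, 0.2785]
eef_rot: [-2.21, 2.233, -0.0]
wrist_force: [1.6, -0.0, -0.2]
finger_gap: 0.0849
finger_force: 0.0
```

Request:
send_rows(moves="4 0 4 0 0 0; 4 0 8 0 0 0; 4 0 10 0 0 0; 4 0 10 0 0 0; 4 0 10 0 0 0")

```text
time: 23.35
tcp_pos: [0.6128, -0.2554, 0.1796]
eef_rot: [2.21, -2.233, 0.002]
wrist_force: [0.4, -0.3, 2.0]
finger_gap: 0.085
finger_force: 0.0
```

Run:
```python
from h import *
print(sense()["tcp_pos"]);f=fit("wrist",.6167,-.2533,.05);print(f,rel(f[1],f[2],.037,0.))
```

```text
[ 0.61277042 -0.25544327  0.17957234]
[224.984    0.6172  -0.2563] [0.076, -0.346, 14.39, -0.003, -0.001, -0.01]
```

Request:
send_rows(moves="0 -0.4 4.5 0 0 0; 0 -0.4 9 0 0 0; 0 -0.4 12.5 0 0 0; 0 -0.4 14.2 0 0 0; 0 -0.4 14.2 0 0 0")

```text
time: 23.9
tcp_pos: [0.6163, -0.2546, 0.0355]
eef_rot: [2.21, -2.231, -0.003]
wrist_force: [1.1, 0.8, 0.2]
finger_gap: 0.0849
finger_force: 0.0
```

Request:
send_rows(moves="0 0 0 0 0 0; 0 0 0 0 0 0; 0 0 0 0 0 0; 0 0 0 0 0 0; 0 0 0 0 0 0", jaw=5.5)

```text
time: 24.4
tcp_pos: [0.6188, -0.2555, 0.0407]
eef_rot: [-2.209, 2.23, -0.009]
wrist_force: [0.7, 0.4, 6.7]
finger_gap: 0.0618
finger_force: 66.5
```

Request:
send_rows(moves="0 0 -3 0 0 0; 0 0 -7.5 0 0 0; 0 0 -12 0 0 0; 0 0 -16.5 0 0 0; 0 0 -21 0 0 0")

```text
time: 24.9
tcp_pos: [0.6165, -0.2549, 0.25]
eef_rot: [-2.209, 2.231, -0.003]
wrist_force: [0.5, -0.0, -0.6]
finger_gap: 0.0613
finger_force: 65.6
```

Request:
send_rows(moves="-4.5 0 0 0 0 0; -8 0 0 0 0 0; -8 0 0 0 0 0; -8 0 0 0 0 0; -8 0 0 0 0 0")

```text
time: 25.4
tcp_pos: [0.6175, -0.1755, 0.2471]
eef_rot: [-2.21, 2.233, -0.001]
wrist_force: [-0.4, -0.6, -0.6]
finger_gap: 0.0618
finger_force: 65.6
```

Run:
```python
from h import *
t=sense()["tcp_pos"]
for dz in(.011,.013,.015):
    f=fit("wrist",t[0],t[1]+.003,t[2]+dz,.0322,.012,.0287);print(f,f[1:]-t[:2])
print(t,fit("wrist",.6046,-.0408,.147),fit("side",t[0],t[1],t[2]+.013)[1:]-t[:2])
```

```text
[135.7216   0.619   -0.1765] [ 0.00153214 -0.00101601]
[148.1964   0.6165  -0.1805] [-0.00096786 -0.00501601]
[133.8813   0.6175  -0.182 ] [ 3.21425308e-05 -6.51601257e-03]
[ 0.61746786 -0.17548399  0.24711474] [ 8.14145e+01  6.09100e-01 -6.33000e-02] [ 0.00153214 -0.00401601]
```

Request:
send_rows(moves="-4.5 0.4 0 0 0 0; -9 0.8 0 0 0 0; -13.6 1.2 0 0 0 0; -13.6 1.2 3 0 0 0; -13.6 1.2 5.5 0 0 0")

```text
time: 26.15
tcp_pos: [0.607, -0.0374, 0.1911]
eef_rot: [-2.212, 2.229, -0.001]
wrist_force: [-0.9, -0.5, -1.8]
finger_gap: 0.0617
finger_force: 65.7
```

Request:
send_rows(moves="0 0 0.5 0 0 0; 0 0 1 0 0 0; 0 0 1.5 0 0 0; 0 0 2 0 0 0; 0 0 2 0 0 0")

```text
time: 26.65
tcp_pos: [0.6068, -0.039, 0.1713]
eef_rot: [2.21, -2.233, -0.001]
wrist_force: [-0.1, -0.6, -1.4]
finger_gap: 0.0615
finger_force: 65.6
```

Run:
```python
from h import *
s=sense();print(s["tcp_pos"],s["wrist_force"],s["torque"])
cv2.imwrite("pics/x10.png",np.hstack([cv2.resize(snapshot("scene")[130:205,180:280],(400,300),interpolation=3),cv2.resize(snapshot("side")[135:210,210:310],(400,300),interpolation=3)]))
```

```text
[ 0.6068167  -0.03903366  0.1712553 ] [-0.06175039 -0.60644682 -1.35462562] [ 0.03513456 -0.05042097  0.01610688]
```

View pics/x10.png

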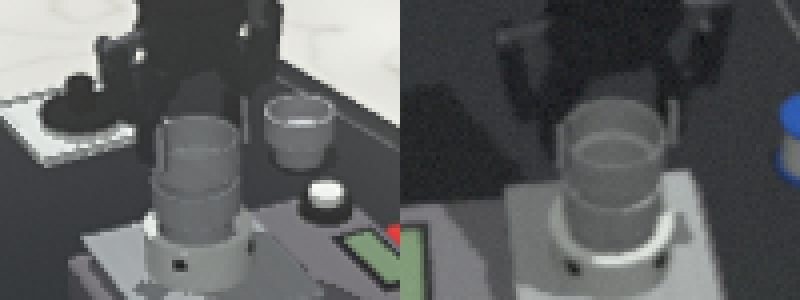

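The cup's foot is inside the weighing cup's mouth and upright. I continue down.

Request:
send_rows(moves="0 0.15 0.2 0 0 0; 0 0.15 0.4 0 0 0; 0 0.15 0.6 0 0 0; 0 0.15 0.75 0 0 0; 0 0.15 0.75 0 0 0")

```text
time: 27.25
tcp_pos: [0.6052, -0.0388, 0.1635]
eef_rot: [2.21, -2.232, -0.001]
wrist_force: [0.0, 0.4, -0.5]
finger_gap: 0.0618
finger_force: 65.6
```

Request:
send_rows(moves="0 0 0.1 0 0 0; 0 0 0.2 0 0 0; 0 0 0.2 0 0 0; 0 0 0.2 0 0 0; 0 0 0.2 0 0 0")

```text
time: 27.75
tcp_pos: [0.6054, -0.0388, 0.1622]
eef_rot: [-2.21, 2.232, -0.0]
wrist_force: [-0.7, -0.9, 1.4]
finger_gap: 0.0611
finger_force: 65.9
```

Request:
send_rows(moves="0 0 0 0 0 0; 0 0 0 0 0 0; 0 0 0 0 0 0; 0 0 0 0 0 0; 0 0 0 0 0 0", jaw=8.5)

```text
time: 28.25
tcp_pos: [0.6054, -0.0388, 0.1619]
eef_rot: [2.21, -2.233, -0.0]
wrist_force: [0.0, 0.6, 0.3]
finger_gap: 0.0849
finger_force: 0.0
```

Request:
send_rows(moves="0 0 -3 0 0 0; 0 0 -7 0 0 0; 0 0 -11 0 0 0; 3 3.7 -11 0 0 0; 6 7.4 -11 0 0 0")

```text
time: 28.75
tcp_pos: [0.5308, -0.0981, 0.2727]
eef_rot: [-2.211, 2.23, -0.001]
wrist_force: [0.3, -0.7, 0.9]
finger_gap: 0.0849
finger_force: 0.0
```

Request:
send_rows(moves="3 3.7 0 0 0 0; 6 7.4 0 0 0 0; 9 11.1 0 0 0 0; 12 14.8 2 0 0 0; 13 15.9 5 0 0 0")

```text
time: 29.25
tcp_pos: [0.369, -0.2285, 0.2243]
eef_rot: [-2.206, 2.233, -0.009]
wrist_force: [1.6, -0.0, -0.3]
finger_gap: 0.0849
finger_force: 0.0
```

Request:
send_rows(moves="0 0 4 0 0 0; 0 0 4 0 0 0; 0 0 4 0 0 0; 0 0 4 0 0 0; 0 0 4 0 0 0")

```text
time: 29.75
tcp_pos: [0.3716, -0.2265, 0.1841]
eef_rot: [-2.21, 2.231, -0.004]
wrist_force: [-0.4, 0.2, -0.1]
finger_gap: 0.0853
finger_force: 0.0
```

Run:
```python
from h import *
print(sense()["tcp_pos"]);f=fit("wrist",.372,-.23,.05,win=.03);print(f,rel(f[1],f[2],.04,0.))
for n in("scene","side"):print(n,"stack",fit(n,.6046,-.0408,.172),"C",fit(n,.357,.254,.05))
```

```text
[ 0.37157285 -0.22648256  0.18414729]
[222.9149   0.372   -0.2285] [0.203, -0.024, 14.373, -0.002, -0.001, -0.009]
scene stack [ 2.0917e+02  6.0360e-01 -4.6300e-02] C [209.0891   0.3455   0.2495]
side stack [ 1.900709e+02  6.066000e-01 -3.680000e-02] C [58.2034  0.3415  0.233 ]
```

Request:
send_rows(moves="0.2 0 4.5 0 0 0; 0.2 0 9 0 0 0; 0.2 0 12.5 0 0 0; 0.2 0 14.4 0 0 0; 0.2 0 14.4 0 0 0")

```text
time: 30.5
tcp_pos: [0.3685, -0.2279, 0.035]
eef_rot: [2.208, -2.231, -0.008]
wrist_force: [-0.4, 0.5, -0.4]
finger_gap: 0.085
finger_force: 0.0
```

Request:
send_rows(moves="0 0 0 0 0 0; 0 0 0 0 0 0; 0 0 0 0 0 0; 0 0 0 0 0 0; 0 0 0 0 0 0", jaw=5.5)

```text
time: 31.0
tcp_pos: [0.372, -0.229, 0.0406]
eef_rot: [-2.209, 2.231, -0.006]
wrist_force: [0.1, 1.6, 5.9]
finger_gap: 0.0623
finger_force: 66.0
```

Request:
send_rows(moves="0 0 -3 0 0 0; 0 0 -7.5 0 0 0; 0 0 -12 0 0 0; 0 0 -16.5 0 0 0; 0 0 -21 0 0 0")

```text
time: 31.5
tcp_pos: [0.3702, -0.2283, 0.2505]
eef_rot: [-2.21, 2.232, -0.001]
wrist_force: [0.6, -0.6, -0.5]
finger_gap: 0.0622
finger_force: 66.0
```

Request:
send_rows(moves="0 0 -2.5 0 0 0; 0 0 -2.5 0 0 0; 0 0 -2.5 0 0 0; 0 0 -2.5 0 0 0; 0 0 -2.5 0 0 0")

```text
time: 32.0
tcp_pos: [0.3701, -0.2283, 0.2717]
eef_rot: [2.21, -2.232, -0.003]
wrist_force: [-1.0, 0.2, -1.3]
finger_gap: 0.0623
finger_force: 66.0
```

Run:
```python
from h import *
t=sense()["tcp_pos"];print(t,rel(.605,-.0395,.272,0.))
```

```text
[ 0.37009122 -0.2282986   0.27167313] [-19.112, -23.303, -0.068, 0.002, 0.001, -0.01]
```

Request:
send_rows(moves="-3.1 -3.8 0 0 0 0; -6.2 -7.6 0 0 0 0; -9.3 -11.4 0 0 0 0; -12.4 -15.2 0 0 0 0; -15.5 -19 0 0 0 0")

```text
time: 32.5
tcp_pos: [0.5631, -0.0739, 0.272]
eef_rot: [2.21, -2.232, -0.001]
wrist_force: [-0.3, -0.7, -0.1]
finger_gap: 0.0622
finger_force: 66.0
```

Request:
send_rows(moves="-3.6 -4.4 0 0 0 0; -3.6 -4.4 0 0 0 0; -3.6 -4.4 3 0 0 0; -3.6 -4.4 5 0 0 0; -3.6 -4.4 5 0 0 0")

```text
time: 33.0
tcp_pos: [0.6047, -0.0397, 0.2182]
eef_rot: [2.206, -2.228, -0.008]
wrist_force: [-0.1, 0.1, -1.8]
finger_gap: 0.0621
finger_force: 66.0
```

Request:
send_rows(moves="0 0 0.6 0 0 0; 0 0 1.2 0 0 0; 0 0 1.8 0 0 0; 0 0 2.3 0 0 0; 0 0 2.3 0 0 0")

```text
time: 33.5
tcp_pos: [0.606, -0.0398, 0.1992]
eef_rot: [2.21, -2.232, -0.001]
wrist_force: [-0.4, -0.3, -1.5]
finger_gap: 0.0622
finger_force: 66.1
```

Request:
send_rows(moves="0 0 0.2 0 0 0; 0 0 0.4 0 0 0; 0 0 0.6 0 0 0; 0 0 0.8 0 0 0; 0 0 0.8 0 0 0")

```text
time: 34.0
tcp_pos: [0.6062, -0.0398, 0.1915]
eef_rot: [2.21, -2.232, -0.001]
wrist_force: [-0.3, -1.0, -0.4]
finger_gap: 0.0622
finger_force: 66.1
```

Request:
send_rows(moves="0 0 0.1 0 0 0; 0 0 0.2 0 0 0; 0 0 0.2 0 0 0; 0 0 0.2 0 0 0; 0 0 0.2 0 0 0")

```text
time: 34.5
tcp_pos: [0.6064, -0.0398, 0.19]
eef_rot: [-2.21, 2.232, 0.0]
wrist_force: [1.4, 0.4, -0.7]
finger_gap: 0.062
finger_force: 66.1
```

Request:
send_rows(moves="0 0 0.1 0 0 0; 0 0 0.2 0 0 0; 0 0 0.3 0 0 0; 0 0 0.3 0 0 0; 0 0 0.3 0 0 0")

```text
time: 35.0
tcp_pos: [0.6064, -0.0398, 0.1874]
eef_rot: [-2.21, 2.232, -0.0]
wrist_force: [-1.8, 0.7, 1.7]
finger_gap: 0.0621
finger_force: 66.3
```

Request:
send_rows(moves="0 0 0 0 0 0; 0 0 0 0 0 0; 0 0 0 0 0 0; 0 0 0 0 0 0; 0 0 0 0 0 0", jaw=8.5)

```text
time: 35.5
tcp_pos: [0.6063, -0.0398, 0.1868]
eef_rot: [2.21, -2.232, -0.0]
wrist_force: [0.4, -0.3, -0.2]
finger_gap: 0.085
finger_force: 0.0
```

Request:
send_rows(moves="0 0 -3 0 0 0; 0 0 -7 0 0 0; 0 0 -11 0 0 0; -3.7 3.1 -11 0 0 0; -7.4 6.2 -11 0 0 0")

```text
time: 36.0
tcp_pos: [0.5452, 0.0351, 0.2977]
eef_rot: [-2.206, 2.235, -0.001]
wrist_force: [0.3, 2.0, -0.0]
finger_gap: 0.0853
finger_force: 0.0
```

Request:
send_rows(moves="-3.7 3.1 0 0 0 0; -7.4 6.2 0 0 0 0; -11.1 9.3 0 0 0 0; -14.8 12.4 0 0 0 0; -18.5 15.5 0 0 0 0")

```text
time: 36.5
tcp_pos: [0.3905, 0.2224, 0.2973]
eef_rot: [-2.209, 2.232, 0.0]
wrist_force: [1.0, 1.1, -0.6]
finger_gap: 0.0854
finger_force: 0.0
```

Request:
send_rows(moves="-3.4 3.2 0 0 0 0; -3.4 3.2 4 0 0 0; -3.4 3.2 8 0 0 0; -3.4 3.2 10 0 0 0; -3.4 3.2 10 0 0 0")

```text
time: 37.0
tcp_pos: [0.3591, 0.2548, 0.1939]
eef_rot: [2.207, -2.228, 0.0]
wrist_force: [-0.4, -0.4, 0.3]
finger_gap: 0.0849
finger_force: 0.0
```

Run:
```python
from h import *
print(sense()["tcp_pos"]);f=fit("wrist",.355,.252,.05,win=.03);print(f,rel(f[1],f[2],.04,0.))
a=snapshot("wrist");b=snapshot("scene")
cv2.imwrite("pics/x11.png",np.vstack([cv2.resize(a,(400,300)),cv2.resize(b[90:255,190:410],(400,300),interpolation=3)]))
for n in("scene","side"):print(n,"stack",fit(n,.6046,-.0408,.197))
```

```text
[0.35912191 0.25479473 0.19387452]
[222.2023   0.3545   0.254 ] [0.105, 0.546, 15.654, 0.001, -0.002, -0.01]
scene stack [ 2.100403e+02  6.031000e-01 -4.030000e-02]
side stack [ 1.932479e+02  6.066000e-01 -3.530000e-02]
```

View pics/x11.png

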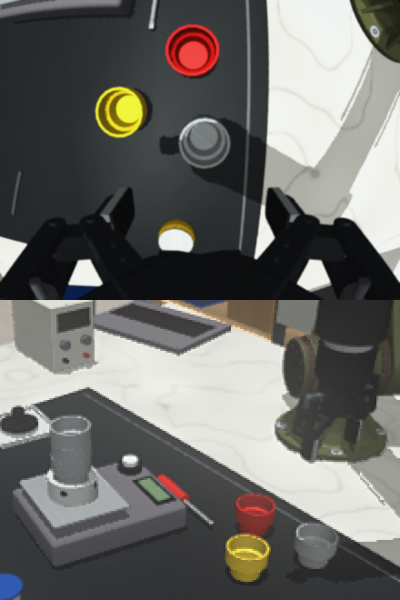

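Two cups are nested upright on the weighing cup, and cup C stands at wrist (205,143), clear of the yellow and red look-alikes.

Request:
send_rows(moves="0.1 0.5 4.5 0 0 0; 0.1 0.5 9 0 0 0; 0.1 0.5 13 0 0 0; 0.1 0.5 15.4 0 0 0; 0.1 0.5 15.4 0 0 0")

```text
time: 37.75
tcp_pos: [0.3543, 0.2533, 0.0404]
eef_rot: [2.206, -2.23, 0.001]
wrist_force: [-0.2, 0.1, -0.3]
finger_gap: 0.0849
finger_force: 0.0
```

Request:
send_rows(moves="0 0 0 0 0 0; 0 0 0 0 0 0; 0 0 0 0 0 0; 0 0 0 0 0 0; 0 0 0 0 0 0", jaw=5.5)

```text
time: 38.25
tcp_pos: [0.3567, 0.2563, 0.0465]
eef_rot: [-2.207, 2.228, 0.0]
wrist_force: [-0.4, -0.8, 6.1]
finger_gap: 0.0613
finger_force: 65.4
```

Request:
send_rows(moves="0 0 -3 0 0 0; 0 0 -7.5 0 0 0; 0 0 -12 0 0 0; 0 0 -16.5 0 0 0; 0 0 -21 0 0 0")

```text
time: 38.75
tcp_pos: [0.3553, 0.2546, 0.2566]
eef_rot: [-2.208, 2.23, 0.001]
wrist_force: [0.6, 1.9, -0.3]
finger_gap: 0.0611
finger_force: 65.6
```

Request:
send_rows(moves="0 0 -4 0 0 0; 0 0 -5 0 0 0; 0 0 -5 0 0 0; 0 0 -5 0 0 0; 0 0 -5 0 0 0")

```text
time: 39.25
tcp_pos: [0.3549, 0.2545, 0.3013]
eef_rot: [2.209, -2.231, 0.0]
wrist_force: [-0.2, -0.1, -1.4]
finger_gap: 0.0614
finger_force: 65.6
```

Run:
```python
from h import *
t=sense()["tcp_pos"];print(t,rel(.6055,-.0395,.298,0.))
```

```text
[0.35491767 0.25447086 0.30134162] [29.147, -25.348, 0.343, 0.002, -0.002, -0.01]
```

Request:
send_rows(moves="3.7 -3.2 0 0 0 0; 7.4 -6.4 0 0 0 0; 11.1 -9.6 0 0 0 0; 14.8 -12.8 0 0 0 0; 18.5 -16 0 0 0 0")

```text
time: 39.75
tcp_pos: [0.514, 0.0662, 0.3016]
eef_rot: [2.209, -2.231, -0.001]
wrist_force: [0.6, 1.6, 0.0]
finger_gap: 0.0613
finger_force: 65.7
```

Request:
send_rows(moves="3.7 -3.2 0 0 0 0; 7.4 -6.4 0 0 0 0; 10.7 -9.2 0 0 0 0; 10.7 -9.2 0 0 0 0; 10.7 -9.2 0 0 0 0")

```text
time: 40.25
tcp_pos: [0.6043, -0.0407, 0.3004]
eef_rot: [2.206, -2.232, -0.004]
wrist_force: [-0.6, 0.6, -0.9]
finger_gap: 0.0613
finger_force: 65.7
```

Request:
send_rows(moves="0 0 2 0 0 0; 0 0 4 0 0 0; 0 0 5 0 0 0; 0 0 5 0 0 0; 0 0 5 0 0 0")

```text
time: 40.75
tcp_pos: [0.6043, -0.0394, 0.254]
eef_rot: [-2.211, 2.231, -0.001]
wrist_force: [-1.0, -0.0, 0.0]
finger_gap: 0.0612
finger_force: 65.7
```

Request:
send_rows(moves="0 -0.1 0.6 0 0 0; 0 -0.1 1.2 0 0 0; 0 -0.1 1.8 0 0 0; 0 -0.1 2.4 0 0 0; 0 -0.1 2.4 0 0 0")

```text
time: 41.25
tcp_pos: [0.6049, -0.0398, 0.2274]
eef_rot: [2.209, -2.232, -0.002]
wrist_force: [-0.6, -0.3, -0.4]
finger_gap: 0.0614
finger_force: 65.7
```

Request:
send_rows(moves="0 0 0.15 0 0 0; 0 0 0.3 0 0 0; 0 0 0.45 0 0 0; 0 0 0.6 0 0 0; 0 0 0.6 0 0 0")

```text
time: 41.75
tcp_pos: [0.6053, -0.0398, 0.2227]
eef_rot: [2.21, -2.232, -0.001]
wrist_force: [-0.9, -0.2, -0.9]
finger_gap: 0.061
finger_force: 65.7
```

Request:
send_rows(moves="0 0 0.1 0 0 0; 0 0 0.2 0 0 0; 0 0 0.2 0 0 0; 0 0 0.2 0 0 0; 0 0 0.2 0 0 0")

```text
time: 42.25
tcp_pos: [0.6054, -0.0398, 0.221]
eef_rot: [-2.21, 2.232, 0.0]
wrist_force: [-0.8, -0.3, -1.2]
finger_gap: 0.0614
finger_force: 65.7
```

Request:
send_rows(moves="0 0 0.1 0 0 0; 0 0 0.2 0 0 0; 0 0 0.3 0 0 0; 0 0 0.3 0 0 0; 0 0 0.3 0 0 0")

```text
time: 42.75
tcp_pos: [0.6054, -0.0399, 0.2185]
eef_rot: [-2.21, 2.232, -0.001]
wrist_force: [-1.3, 0.1, 3.0]
finger_gap: 0.0614
finger_force: 66.1
```

Request:
send_rows(moves="0 0 0 0 0 0; 0 0 0 0 0 0; 0 0 0 0 0 0; 0 0 0 0 0 0; 0 0 0 0 0 0", jaw=8.5)

```text
time: 43.25
tcp_pos: [0.6053, -0.0398, 0.2178]
eef_rot: [2.21, -2.232, -0.0]
wrist_force: [0.8, -0.6, -0.4]
finger_gap: 0.085
finger_force: 0.0
```

Request:
send_rows(moves="0 0 -2 0 0 0; 0 0 -5 0 0 0; 0 0 -8.5 0 0 0; 0.5 2 -8.5 0 0 0; 1.5 6.5 -8.5 0 0 0")

```text
time: 43.75
tcp_pos: [0.541, -0.0537, 0.3019]
eef_rot: [2.21, -2.231, -0.002]
wrist_force: [-0.9, -0.3, 0.0]
finger_gap: 0.085
finger_force: 0.0
```

Request:
send_rows(moves="1 4 0 0 0 0; 1.8 7.7 0 0 0 0; 1.8 7.7 0 0 0 0; 1.8 7.7 0 0 0 0; 1.8 7.7 0 0 0 0", jaw=0)

```text
time: 44.25
tcp_pos: [0.4634, -0.0712, 0.3027]
eef_rot: [2.21, -2.232, -0.001]
wrist_force: [-0.4, 1.2, -0.7]
finger_gap: 0.0121
finger_force: 0.0
```

Run:
```python
from h import *
t=sense()["tcp_pos"];print(t,sense()["finger_gap"],rel(.464,-.072,.079,0.))
print(fit("wrist",.463,-.072,.068,.014,.012,.0145))
b=snapshot("scene")[90:240,170:370];d=snapshot("side")[100:250,150:350]
cv2.imwrite("pics/x12.png",np.vstack([cv2.resize(b,(400,300),interpolation=3),cv2.resize(d,(400,300),interpolation=3)]))
for n in("scene","side"):print(n,"stack",fit(n,.6046,-.0408,.2225),"tare",fit(n,.463,-.072,.068,.014,.01,.0145))
```

```text
[ 0.46343458 -0.07115232  0.30267581] 0.012074051203437311 [0.09, -0.067, 22.368, 0.0, 0.0, -0.01]
[ 2.400e+02  4.635e-01 -7.250e-02]
scene stack [ 1.990598e+02  6.016000e-01 -4.680000e-02] tare [ 2.397877e+02  4.635000e-01 -7.150000e-02]
side stack [ 1.927517e+02  6.086000e-01 -3.630000e-02] tare [ 2.399913e+02  4.645000e-01 -7.350000e-02]
```

View pics/x12.png

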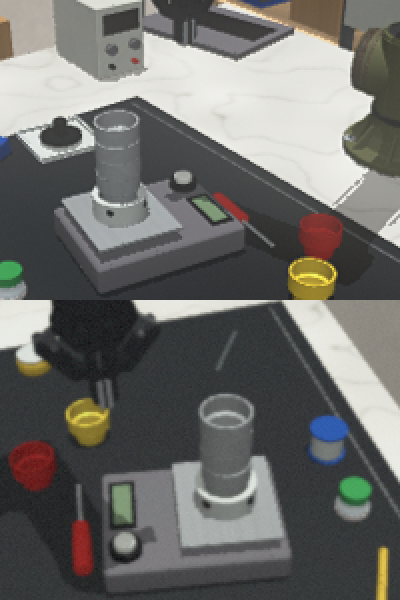

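The three cups stand nested and upright, with no other steel cups on the bench. The tare button is clear at (.4638, -.0725), so I press it.

Request:
send_rows(moves="0.1 0 5 0 0 0; 0.1 0 10 0 0 0; 0.1 0 15 0 0 0; 0.1 0 19 0 0 0; 0.1 0 21.5 0 0 0")

```text
time: 45.1
tcp_pos: [0.4614, -0.0725, 0.0841]
eef_rot: [2.208, -2.23, -0.005]
wrist_force: [0.9, -0.4, 0.4]
finger_gap: -0.0005
finger_force: 0.0
```

Request:
send_rows(moves="0 0 0 0 0 0; 0 0 0.3 0 0 0; 0 0 0.6 0 0 0; 0 0 0.8 0 0 0; 0 0 0.8 0 0 0")

```text
time: 45.6
tcp_pos: [0.464, -0.0722, 0.0813]
eef_rot: [-2.209, 2.231, -0.003]
wrist_force: [0.5, -0.1, 2.8]
finger_gap: 0.0001
finger_force: 1.2
```

Request:
send_rows(moves="0 0 0.1 0 0 0; 0 0 0.2 0 0 0; 0 0 0.3 0 0 0; 0 0 0.4 0 0 0; 0 0 0.4 0 0 0")

```text
time: 46.1
tcp_pos: [0.464, -0.0722, 0.0771]
eef_rot: [-2.209, 2.231, -0.003]
wrist_force: [3.0, 1.3, 7.4]
finger_gap: 0.0002
finger_force: 3.4
```

Request:
send_rows(moves="0 0 0.1 0 0 0; 0 0 0.2 0 0 0; 0 0 0.2 0 0 0; 0 0 0.2 0 0 0; 0 0 0.2 0 0 0")

```text
time: 46.6
tcp_pos: [0.4641, -0.0723, 0.0769]
eef_rot: [-2.21, 2.23, -0.004]
wrist_force: [-3.9, 3.7, 17.0]
finger_gap: 0.0003
finger_force: 8.4
```

Request:
send_rows(moves="0 0 0.05 0 0 0; 0 0 0.1 0 0 0; 0 0 0.1 0 0 0; 0 0 0.1 0 0 0; 0 0 0.1 0 0 0")

```text
time: 47.1
tcp_pos: [0.4641, -0.0723, 0.0768]
eef_rot: [-2.21, 2.23, -0.004]
wrist_force: [-6.4, 4.3, 22.2]
finger_gap: 0.0
finger_force: 10.9
```

Bottomed out: the force climbs with no further travel. I retract and check.

Request:
send_rows(moves="0 0 -0.5 0 0 0; 0 0 -2 0 0 0; 0 0 -6 0 0 0; 0 0 -11 0 0 0; 0 0 -16 0 0 0")

```text
time: 47.6
tcp_pos: [0.4616, -0.0726, 0.2338]
eef_rot: [2.208, -2.23, -0.004]
wrist_force: [0.7, 0.4, 0.0]
finger_gap: 0.0002
finger_force: 0.0
```

Request:
send_rows(moves="0 3 -3 0 0 0; 0 6 -5 0 0 0; 0 6 -5 0 0 0; 0 6 -5 0 0 0; 0 6 -5 0 0 0")

```text
time: 48.1
tcp_pos: [0.4027, -0.0717, 0.2815]
eef_rot: [2.209, -2.231, -0.004]
wrist_force: [0.0, -1.0, -0.2]
finger_gap: -0.0002
finger_force: 0.0
```

Run:
```python
from h import *
s=sense();print(s["time"],s["tcp_pos"],s["wrist_force"])
for n in("scene","side"):print(n,"stack",fit(n,.6046,-.0408,.2225),"tare",fit(n,.463,-.072,.068,.014,.01,.0145))
a=snapshot("scene")
print(cv2.absdiff(a[130:230,180:290],cv2.imread("pics/s9.png")[130:230,180:290]).mean())
print(job.close_job())
```

```text
48.1 [ 0.40268425 -0.07167222  0.28149271] [ 0.04537863 -0.97921455 -0.16032798]
scene stack [ 1.941886e+02  6.021000e-01 -4.730000e-02] tare [ 2.40e+02  4.63e-01 -7.25e-02]
side stack [ 1.933084e+02  6.086000e-01 -3.580000e-02] tare [ 2.40e+02  4.65e-01 -7.30e-02]
10.45860606060606
the job is handed in; nothing more can be done
None
```

I handed the job in at 48 s: the cap is flat in the tray, the weighing cup is home in the holder, all three parts cups found are nested on it, and the tare button was pressed fully down and released; no verdict came back, and everything I measured agrees with this.

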